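# Hitch the trailer drawbar to the bench ball gauge

## Task

Raise the handle of the trailer coupler fully, lift the coupler off its wooden block onto the tow ball and push it down until it is fully home on the ball, handle still up; then press the handle down flat to lock it, and let go with the drawbar standing level on its prop foot. The ball sits on a spring gauge that gives under load: never press it down to its stop. Leave the other things on the bench alone.

Things in the scene. Friction and masses are not known exactly. Their poses are not given: they have to be found in the camera images.
- ball (a point): Centre of the steel tow ball (diameter 40) on a short neck (diameter 18), 80 above the bench when unloaded. It tops a spring column in a housing bolted to the bench by a 110 x 110 plate (a bench nose-weight gauge), so it sinks straight down under load, at most 12; it does not move sideways. Sizes here are in mm.
- column (a joint): How far the gauge's spring column, with the ball, is pressed down, in m: 0 unloaded, stop at 0.012 (never press it beyond 0.0115). It starts to sink at about 2 N and then gives about 1 mm per 2.6 N, so the stop comes at about 33 N; it springs back when unloaded.
- seat (a point): Point inside the steel coupler head where the ball's centre lies once fully home. z up, x along the drawbar from the ball end to the tail, y across. The head is open below; its flared rim is 20 below this point, the flat roof's top 25 above, a low dome on it 31 above. Parked on the 60 high wooden block this point is 80 above the bench.
- head (a point): Good grip on the coupler head: 2 towards the nose from seat and 8 above it, same axes. The head's flat upright sides are 54 apart (y), from 14 below to 20 above seat; the rim flares 3 wider below. Socket 43 wide: 1.5 free beside the ball. Spring friction pads in both cheeks grip the ball from 12 before home: pushing past them takes about 8 to 20 N, more than the drawbar's own weight gives.
- foot (a point): Underside of the prop stand's rubber foot (a bar 80 long across, diameter 14): 230 behind seat along x, 80 below it. It stands on the bench when the drawbar is level, and may drag on it when only the head is lifted. Bar 25 x 25, its tail flange ends 264 behind seat. All together weighs about 0.5 to 0.75 kg.
- pivot (a point): Handle's hinge pin in the coupler head, 36 behind seat (x) and 14 above it; the handle turns about the y axis through this point.
- handle_end (a point): Centre of the handle's cross bar (diameter 11, 46 long along y) at its free end. Handle shut: 97 behind pivot and 24.5 above it, with 25 free down to the drawbar; the fingers can pinch the bar's two ends from above, gently, so that it turns between them. The handle itself is a 36 wide channel. It swings up and over towards the ball end as it opens.
- handle (a joint): Handle angle, rad: 0 flat and locked, 0.75 fully raised (43 deg up from flat). Stiff hinge, about 0.2 Nm; it stays where it is left. Raising it draws a jaw back from the ball's place; pressing it flat brings the jaw under the ball. With the handle down the ball cannot enter, and with the coupler not home the jaw rubs on the ball's side and the handle goes down hard or stays a little up.
- board: Green circuit board 130 x 45 x 12 lying on a paper towel, off to the left. Leave alone.
- spool: Grey solder spool, diameter 60, 46 high, off to the right. Leave alone.
- driver: Screwdriver lying on the bench, off to the right. Leave alone.
- tray: Grey parts tray 90 x 130 x 30, off to the left. Leave alone.
Things that resemble listed ones, but are neither listed nor needed, are in the scene too. What is meant by the part that bears ball is not pink or purple, and is the smaller of those in its own colour.

How it is judged:
By the outcome, as a careful person would: the job done as asked, in the order asked, and still so for the second after the job is handed in, with the robot touching nothing.
It also fails if it takes over 72 s, if anything falls off the work surface, if the arm or the gripper's body presses on something with over 40 N, if the wrist force passes 120 N, or if a joint passes its speed limit or range.

## Robot

A 6-joint arm with a two-finger parallel gripper is mounted at the origin on the work surface. World frame = base frame: x ahead of the robot, y to its left, z up, the work surface at z = 0. Lengths are in mm, angles in rad, forces in N, time in s.
With the tool pointing down it reaches from about 350 to 875 mm from the base axis. Payload 4.2 kg.
Tool frame: the origin (TCP) lies between the finger pads; the fingertips stand 17 mm ahead of it and the grasp point (between the pads) lies 2 mm behind it (nose_length is the distance from the TCP to the fingertips, in mm); z points along the fingers, y is the direction in which the jaws open and shut (so a half turn about z gives the same grasp; the last joint's range is limited). The gripper opens to 85 mm and grips with 20 to 120 N. Pads are 22 mm wide; open, the fingers measure 114 mm over their backs; the gripper's body (76 mm by 85 mm) begins 54 mm behind the grasp point. The pads swing forward as they close: fully open they stand 13 mm farther back than shut.
Start: joints at [0.259, 0.385, 0.008, 0, -1.194, -0.259], TCP at [624.979, 0.025, 248.312] pointing down, gripper open.
Joint ranges: [-3.14, 3.14], [-1.21, 2.06], [-1.07, 1.41], [-3.16, 2.05], [-2.99, -0.16], [-3.1, 3.1]. Speed limits (rad/s): [2.79, 2.79, 3.14, 3.14, 3.14, 3.14].

## Interface

Orientations are given as a unit quaternion [x, y, z, w].
In Python, from bench import * gives the robot as it stands.
- The arm moves only by the tool jog_arm, never from a script. Its argument "increments" is a list of rows, each a list of 4 numbers: the shift along the tool's x, y, z in m, then the turn about the tool's z in degrees. A call has 1 to 10 rows; each row is the pose to reach, as a shift and turn from the pose measured when the call began, along the tool's axes at that moment; what a row does not reach only later rows make up. A row lasts 1/8 s, in which the tool goes at most 62.5 mm and 10.7 degrees, less where a joint would pass 70% of its speed; a pose out of reach is approached as far as the arm can. A call with a gripper value outside its range is refused whole. "hand" is the gripper's target within -1 to 1 (fully open at 1, half-way at 0, shut at -1), set as the call begins (left out, the last holds). The fingers move at their own pace and stop on an object; the grip force is fixed at half the most. Time passes only in rows, so rows that repeat a pose let the fingers close. It gives the time, the measured TCP pose, the force and the opening at its end, in the units of the state.
- read_state(): the state, without advancing time (a new reading comes with each control period).
- get_image(name): name is "scene" or "side" or "wrist"; returns the picture (400x640x3 uint8, red, green, blue); there is no depth.
- calibration(name): a dict with "fx", "fy", "cx", "cy" (pixels), "position" and "rotation" of the camera in the world; the wrist camera has in their place "hand_eye" (4x4, takes a point from camera to tool coordinates, whose origin is the TCP and whose axes are the flange's). Camera axes: x right, y up, looking along -z (the intrinsics and any distortion apply to the point x, -y, -z); pixel columns grow to the right and rows downward; lengths in mm; the calibration is good to about 2 mm. A picture is of the moment at which its call begins: read the wrist's pose just before it. calibration takes no time and is no camera call.
- job_done(): hands the job in, once; it reports no verdict.
The state is a dict: "clock": time; "joints": joint angles; "joint_vel": joint speeds; "joint_efforts": joint torques, N m; "position": TCP position; "ee_rot": TCP orientation; "contact_force": force on the tool from outside, world axes, zero at the start; "wrist_torque": the same for the moment, N m; "gripper_width": finger opening in mm.
Only numpy, scipy, OpenCV 4.12 (cv2) and the standard library are available. Lean on these libraries where they do the work, as an engineer would, in place of code of your own. Each camera call takes 0.05 s, during which the arm holds its last target.

## Working session

There is one attempt and no reset: what is moved stays moved. The work goes in short steps, Python scripts to look and compute and a tool call to move; the robot and the scene stay as the last step left them, time stands still between calls to the robot, and variables do not carry over. Pictures are saved under pics/ and viewed, and the job is handed in when it is done.

Besides the shell and the picture viewer there is one more tool, called after "Call:" by a JSON object that holds its "api" and its "payload". jog_arm: Moves the arm, as the interface text tells. Its arguments: {"type":"object","properties":{"increments":{"type":"array"},"hand":{"type":"number"}},"required":["increments"]}

```bash
ls; mkdir -p pics
python3 - <<'E'
from bench import *
import cv2
s=read_state();print(s)
for n in ["scene","side","wrist"]:
    im=get_image(n);cv2.imwrite(f"pics/{n}0.png",im[:,:,::-1]);print(n,calibration(n))
E
```

```text
pics
{'clock': 0.0, 'joints': array([ 2.58630955e-01,  3.85561244e-01,  6.62484970e-03, -5.16427874e-04,
       -1.19401622e+00, -2.58637447e-01]), 'joint_vel': array([ 0.00243422,  0.00043336,  0.000148  ,  0.00072618,  0.00178748,
       -0.00213259]), 'joint_efforts': array([-9.55001960e-04, -3.92286408e+01,  1.88399577e+01,  4.18616563e+00,
       -4.72148502e-03,  8.27910434e-07]), 'position': array([6.24445783e+02, 4.27924881e-02, 2.47215757e+02]), 'ee_rot': array([-0.70703669,  0.707176  ,  0.00074949, -0.00081133]), 'contact_force': array([ 0.0213663 , -0.32795981, -0.41927948]), 'wrist_torque': array([-0.0200182 , -0.03559818,  0.03149341]), 'gripper_width': 85.34250835837084}
scene {'fx': 395.52540161741416, 'fy': 395.52540161741416, 'cx': 317.26425630094934, 'cy': 200.27659580646724, 'position': array([ 976.62018009, -647.83741443,  793.19005239]), 'rotation': array([0.38333902, 0.12869305, 0.26919235, 0.87408511])}
side {'fx': 448.2582795331767, 'fy': 448.2582795331767, 'cx': 313.299455684564, 'cy': 197.34780466080593, 'position': array([476.41810642, 971.56006249, 655.99186321]), 'rotation': array([-0.0083036 ,  0.49875894,  0.86668959, -0.0044404 ])}
wrist {'fx': 291.43496716860534, 'fy': 291.43496716860534, 'cx': 322.52410898409363, 'cy': 201.2986321039137, 'hand_eye': array([[-1.53933103e-04,  9.51209539e-01,  3.08545604e-01,
         7.89769394e+01],
       [ 9.99999805e-01, -4.02571751e-05,  6.23007035e-04,
        -8.87262958e-01],
       [ 6.05031409e-04,  3.08545640e-01, -9.51209347e-01,
        -1.25846716e+02],
       [ 0.00000000e+00,  0.00000000e+00,  0.00000000e+00,
         1.00000000e+00]])}
```

View pics/scene0.png

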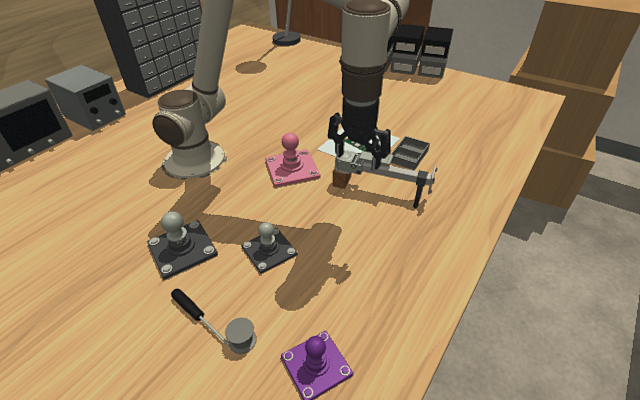

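View pics/side0.png

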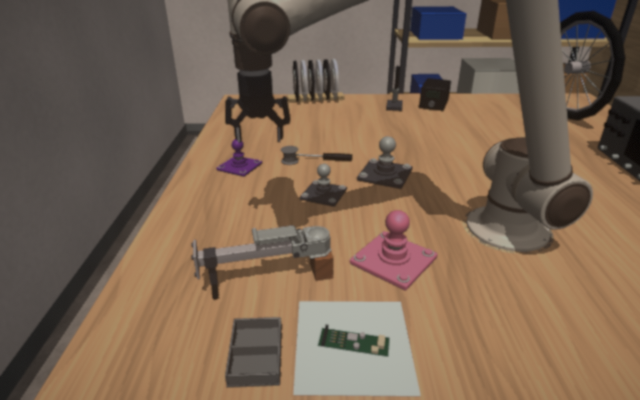

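View pics/wrist0.png

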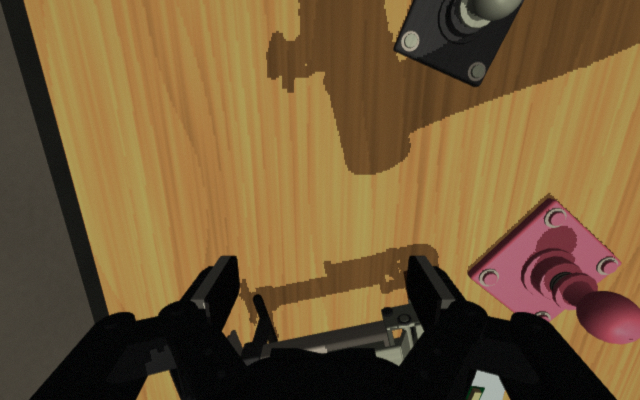

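```bash
cat > h.py <<'E'
import numpy as np,cv2
from scipy.spatial.transform import Rotation as R
from bench import *
def cam(n,state=None):
    c=calibration(n)
    if n=="wrist":
        T=np.eye(4);T[:3,:3]=R.from_quat(state["ee_rot"]).as_matrix();T[:3,3]=state["position"]
        M=T@np.array(c["hand_eye"]);return c,M[:3,:3],M[:3,3]
    return c,R.from_quat(c["rotation"]).as_matrix(),np.array(c["position"])
def ray(C,uv):
    c,Rm,p=C
    d=Rm@np.array([(uv[0]-c["cx"])/c["fx"],-(uv[1]-c["cy"])/c["fy"],-1.]);return p,d/np.linalg.norm(d)
def onz(C,uv,z):
    p,d=ray(C,uv);return p+d*(z-p[2])/d[2]
def tri(*cu):
    A=np.zeros((3,3));b=np.zeros(3)
    rs=[ray(C,u) for C,u in cu]
    for p,d in rs:
        P=np.eye(3)-np.outer(d,d);A+=P;b+=P@p
    x=np.linalg.solve(A,b)
    return x,[np.linalg.norm((np.eye(3)-np.outer(d,d))@(x-p)) for p,d in rs]
def proj(C,X):
    c,Rm,p=C;q=Rm.T@(np.asarray(X,float)-p)
    return np.array([c["cx"]+c["fx"]*q[0]/-q[2],c["cy"]-c["fy"]*q[1]/-q[2]])
def crop(im,x0,y0,w,h,name,s=None):
    s=s or min(800/w,600/h)
    cv2.imwrite(name,cv2.resize(im[y0:y0+h,x0:x0+w],None,fx=s,fy=s,interpolation=cv2.INTER_CUBIC))
E
python3 - <<'E'
from h import *
a=cv2.imread("pics/scene0.png");b=cv2.imread("pics/side0.png")
crop(a,300,120,160,110,"pics/c1.png",5)
crop(b,180,210,160,100,"pics/c2.png",5)
crop(a,220,200,100,80,"pics/c3.png",6)
crop(b,290,150,80,60,"pics/c4.png",8)
E
```

```text
(no output)
```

View pics/c1.png

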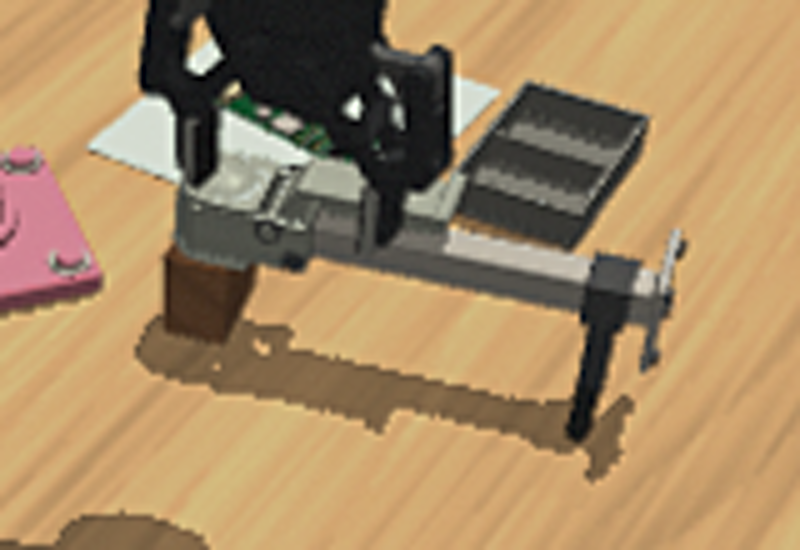

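View pics/c2.png

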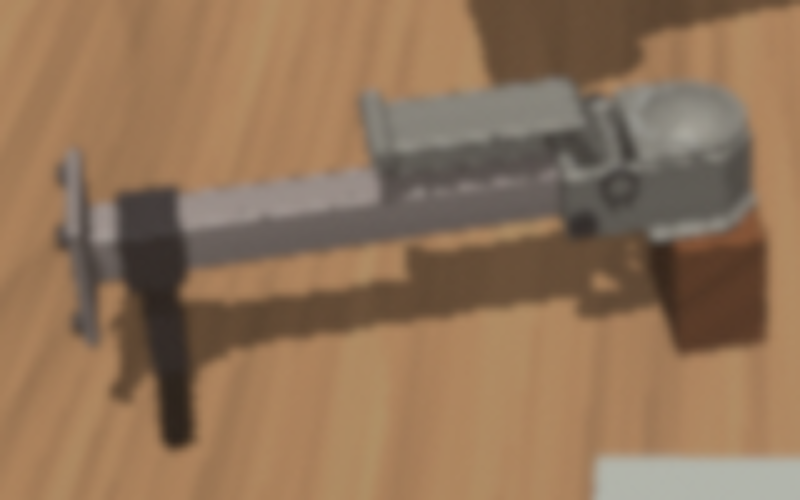

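View pics/c3.png

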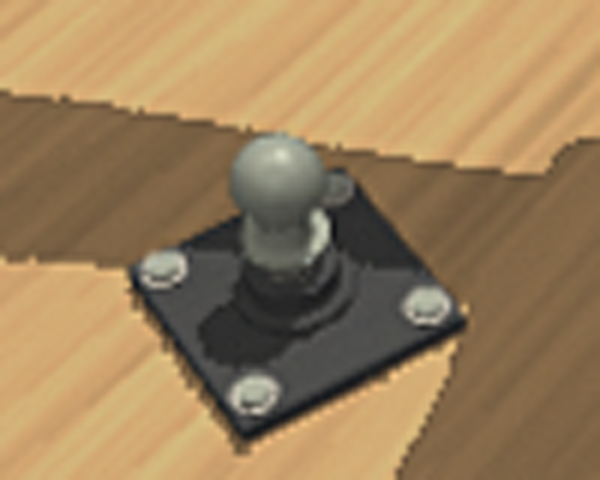

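View pics/c4.png

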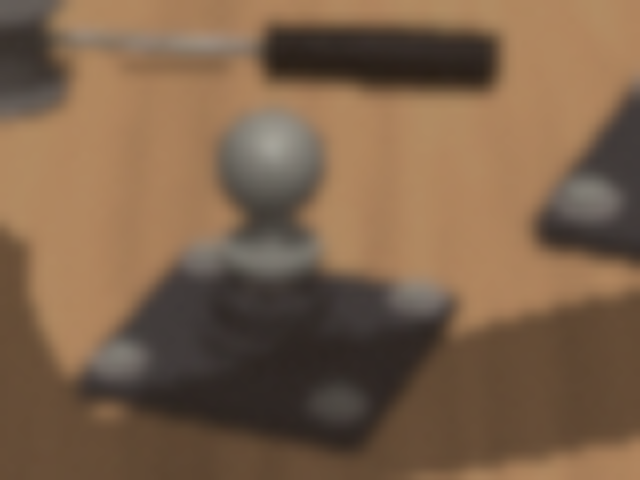

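Run:
```python
from h import *
S=cam("scene");D=cam("side")
print("ball",tri((S,(266.5,229.7)),(D,(323.75,170.1))))
print("dome",tri((S,(346.4,156)),(D,(317.6,233.6))))
print("rimscene z111",onz(S,(346.4,156),111),onz(D,(317.6,233.6),111))
print("pin scene z94",onz(S,(353.4,166),94),"pin side",onz(D,(304,247.6),94))
print("foot",onz(S,(415.2,207),5),onz(D,(215.6,298),5))
print("big",tri((S,(173,221)),(D,(387.5,146))))
```

```text
ball (array([ 473.11662255, -170.21450694,   80.51095465]), [np.float64(2.8641288564061274), np.float64(2.864128856405932)])
dome (array([489.50137058, 177.33486651, 101.98145132]), [np.float64(4.546818987562058), np.float64(4.54681898756188)])
rimscene z111 [500.99324117 165.85539689 111.        ] [485.25233388 186.97724345 111.        ]
pin scene z94 [531.75389397 155.43899071  94.        ] pin side [513.59620366 213.74069879  94.        ]
foot [723.63571948 188.45426827   5.        ] [698.5089044  270.07450192   5.        ]
big (array([ 277.02373422, -290.93434735,  102.09808018]), [np.float64(1.3622109445263508), np.float64(1.362210944526309)])
```

Call:
{"api": "jog_arm", "payload": {"increments": [[-0.02,0,0,8],[-0.05,0,0,17],[-0.08,-0.002,0,26],[-0.11,-0.004,0,35],[-0.14,-0.006,0,44],[-0.17,-0.008,0,53],[-0.195,-0.009,0,62],[-0.21,-0.009,0,70],[-0.212,-0.009,0,76],[-0.212,-0.009,0,76]], "hand": 1}}

```text
clock: 1.4
position: [633.4, 212.3, 246.9]
ee_rot: [-0.123, 0.992, -0.0, -0.001]
contact_force: [0.4, 1.3, -0.8]
gripper_width: 85.5
```

```bash
cat > look.py <<'E'
import sys
from h import *
import pickle
tag=sys.argv[1]
for n in sys.argv[2:]:
    s=read_state();im=get_image(n);cv2.imwrite(f"pics/{n}{tag}.png",im[:,:,::-1])
    if n=="wrist": pickle.dump(s,open(f"pics/w{tag}.pkl","wb"))
s=read_state();print(round(s["clock"],2),s["position"].round(2),s["ee_rot"].round(4),s["contact_force"].round(2),s["gripper_width"].round(1),s["joints"].round(2))
E
python3 look.py 1 wrist
```

```text
Traceback (most recent call last):
  File "look.py", line 8, in <module>
    s=read_state();print(round(s["clock"],2),s["position"].round(2),s["ee_rot"].round(4),s["contact_force"].round(2),s["gripper_width"].round(1),s["joints"].round(2))
                                                                                                                     ^^^^^^^^^^^^^^^^^^^^^^^^
AttributeError: 'float' object has no attribute 'round'
```

View pics/wrist1.png

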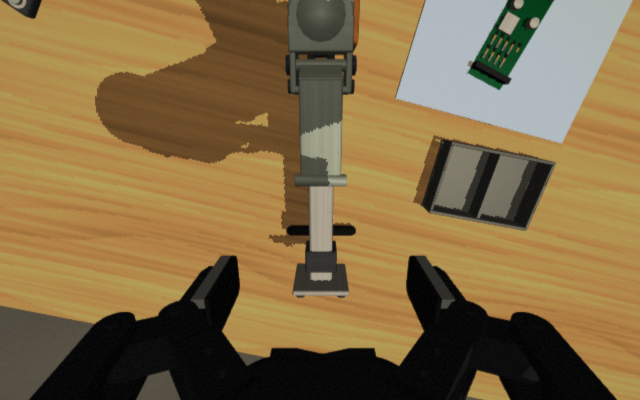

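```bash
sed -i 's/s\["gripper_width"\].round(1)/round(s["gripper_width"],1)/' look.py
python3 - <<'E'
from h import *
a=cv2.imread("pics/wrist1.png")
crop(a,270,0,110,100,"pics/c5.png",6)
crop(a,270,165,110,140,"pics/c6.png",4)
E
```

```text
(no output)
```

View pics/c5.png

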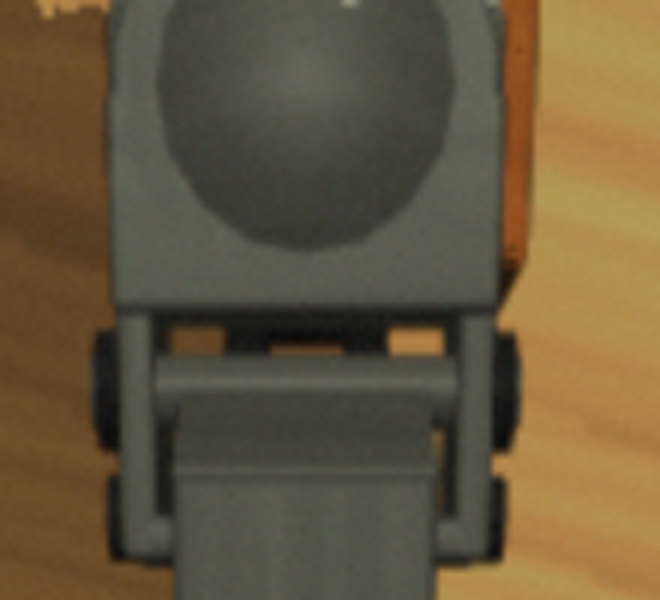

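View pics/c6.png

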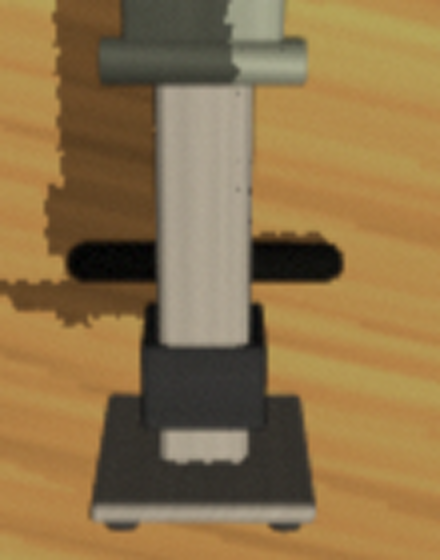

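Run:
```python
from h import *
import pickle
s=pickle.load(open("pics/w1.pkl","rb"));W=cam("wrist",s)
P=lambda u,v,z:onz(W,(u,v),z)
pl,pr=P(287.5,65.3,94),P(354.7,65.3,94);pin=(pl+pr)/2
bl,br=P(295,180.5,118.5),P(346.5,180.5,118.5);bar=(bl+br)/2
fl,fr=P(287,230.3,7),P(355.7,230.3,7);ft=(fl+fr)/2
hl,hr=P(288.7,41.7,105),P(353.3,41.7,105)
for n,a in dict(pin=pin,bar=bar,foot=ft,headmid=(hl+hr)/2,wrist=s["position"]).items():print(n,a.round(1))
n=lambda a,b:np.linalg.norm(a-b).round(1)
print("widths pin,bar,foot,head",n(pl,pr),n(bl,br),n(fl,fr),n(hl,hr))
d=(ft-pin)[:2];print("pin-foot",np.hypot(*d),"yaw",np.degrees(np.arctan2(d[1],d[0])),"pin-bar",n(pin[:2],bar[:2]))
for a,b in((hl,hr),(bl,br),(fl,fr),(pl,pr)):
    e=(b-a)[:2];print(np.degrees(np.arctan2(e[1],e[0]))-90)
toolx=R.from_quat(s["ee_rot"]).as_matrix()[:,0];print("toolyaw",np.degrees(np.arctan2(-toolx[1],-toolx[0])))
u=d/np.hypot(*d);print("seat from pin",pin[:2]-36*u,"from foot",ft[:2]-230*u,"from bar",bar[:2]-133*u)
```

```text
pin [524.2 183.5  94. ]
bar [618.7 206.8 118.5]
foot [712.8 230.5   7. ]
headmid [508.3 179.5 105. ]
wrist [633.4 212.3 246.9]
widths pin,bar,foot,head 58.7 46.2 93.6 53.0
pin-foot 194.3918790281178 yaw 13.982800480737689 pin-bar 97.4
14.084139394157077
14.078802720649378
14.076476024287842
14.083332361637687
toolyaw 14.090641013470792
seat from pin [489.21944092 174.7901072 ] from foot [489.59970791 174.88479717] from bar [489.66118944 174.7117741 ]
```

Call:
{"api": "jog_arm", "payload": {"increments": [[0.008,-0.001,0.03,0],[0.0158,-0.0013,0.06,0],[0.0158,-0.0013,0.09,0],[0.0158,-0.0013,0.11,0],[0.0158,-0.0013,0.125,0],[0.0158,-0.0013,0.134,0],[0.0158,-0.0013,0.134,0]]}}

```text
clock: 2.33
position: [618.1, 206.7, 112.7]
ee_rot: [-0.123, 0.992, -0.0, -0.002]
contact_force: [0.2, 0.9, 1.1]
gripper_width: 85.5
```

```bash
python3 look.py 2 wrist side
```

```text
2.42 [618.65 207.02 113.86] [-1.229e-01  9.924e-01  1.000e-04 -5.000e-04] [0.22 0.03 1.17] 85.3 [ 0.57  0.54 -0.09 -0.   -0.94 -1.89]
```

View pics/wrist2.png

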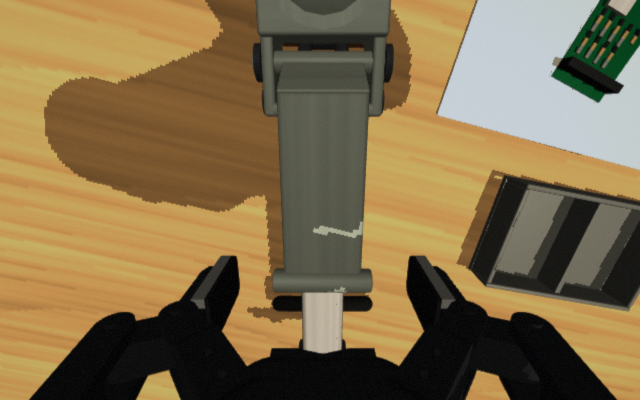

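View pics/side2.png

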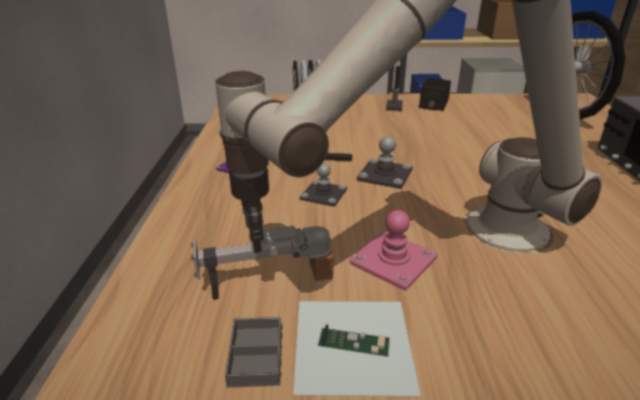

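Call:
{"api": "jog_arm", "payload": {"increments": [[0,0,0,0],[0,0,0,0],[0,0,0,0],[0,0,0,0],[0,0,0,0],[0,0,0,0]], "hand": 0}}

```text
clock: 3.18
position: [619.0, 207.0, 114.7]
ee_rot: [-0.123, 0.992, 0.0, 0.0]
contact_force: [-1.6, -0.5, 5.6]
gripper_width: 43.9
```

```bash
python3 look.py 3 wrist
```

```text
3.23 [618.96 206.99 114.74] [-1.230e-01  9.924e-01  1.000e-04  0.000e+00] [-0.91 -1.46  6.05] 44.1 [ 0.57  0.54 -0.09 -0.   -0.94 -1.89]
```

View pics/wrist3.png

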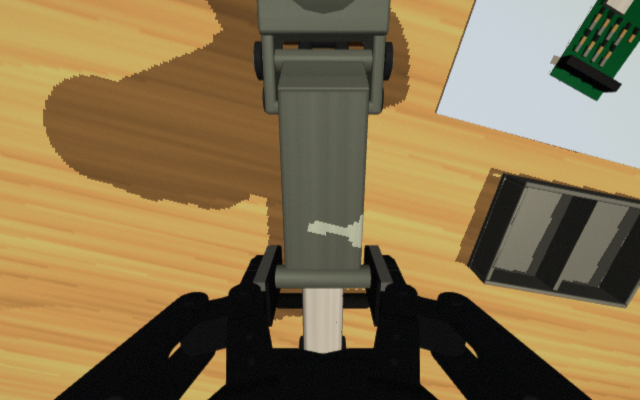

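Call:
{"api": "jog_arm", "payload": {"increments": [[0.0015,0,-0.005,0],[0.0031,0,-0.01,0],[0.005,0,-0.0148,0],[0.0072,0,-0.0196,0],[0.0097,0,-0.0243,0],[0.0123,0,-0.0288,0],[0.0152,0,-0.0331,0],[0.0183,0,-0.0373,0],[0.0183,0,-0.0373,0]]}}

```text
clock: 4.35
position: [600.9, 202.4, 152.9]
ee_rot: [-0.123, 0.992, 0.0, 0.0]
contact_force: [-0.6, -0.2, -3.5]
gripper_width: 44.0
```

```bash
python3 look.py 4 wrist side
```

```text
4.45 [600.95 202.37 152.62] [-1.231e-01  9.924e-01  0.000e+00 -1.000e-04] [-1.08 -0.39 -3.24] 44.0 [ 0.58  0.48 -0.1  -0.   -1.   -1.9 ]
```

View pics/wrist4.png

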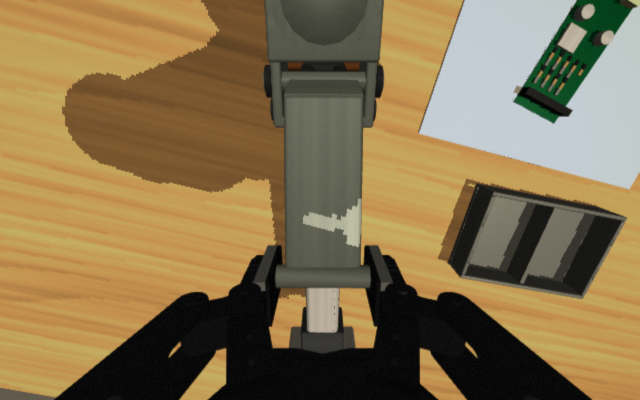

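View pics/side4.png

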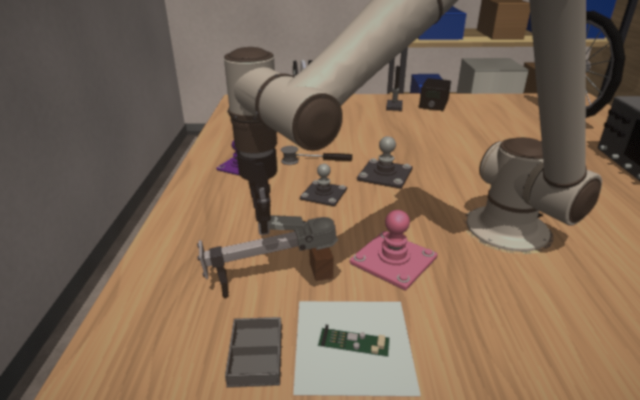

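Run:
```python
from h import *
a=cv2.imread("pics/side2.png");b=cv2.imread("pics/side4.png")
c=np.vstack([a[190:300,180:350],b[190:300,180:350]]);crop(c,0,0,170,220,"pics/c7.png",2.7)
```

```text
(no output)
```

View pics/c7.png

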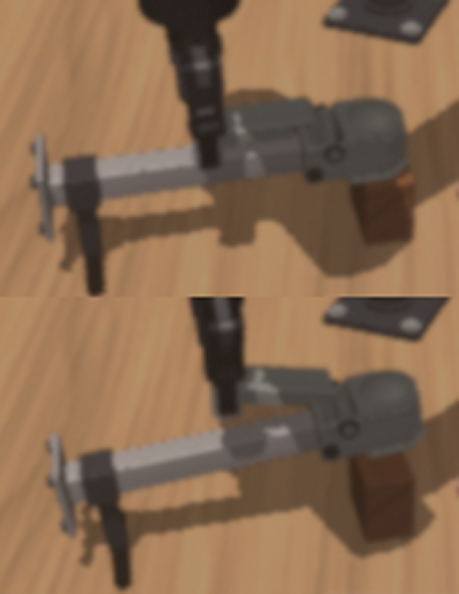

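Call:
{"api": "jog_arm", "payload": {"increments": [[0,0,0,0],[0,0,0,0],[0,0,0,0]], "hand": 0.04}}

```text
clock: 4.82
position: [600.8, 202.3, 152.4]
ee_rot: [-0.123, 0.992, -0.0, -0.0]
contact_force: [-1.2, 0.0, -4.2]
gripper_width: 44.5
```

```bash
python3 look.py 5 side
python3 - <<'E'
from h import *
a=cv2.imread("pics/side4.png");b=cv2.imread("pics/side5.png")
c=np.vstack([a[190:300,180:350],b[190:300,180:350]]);crop(c,0,0,170,220,"pics/c8.png",2.7)
E
```

```text
4.88 [600.84 202.29 152.36] [-1.231e-01  9.924e-01 -1.000e-04 -4.000e-04] [-1.29 -1.04 -4.34] 44.9 [ 0.58  0.48 -0.1  -0.   -1.   -1.9 ]
```

View pics/c8.png

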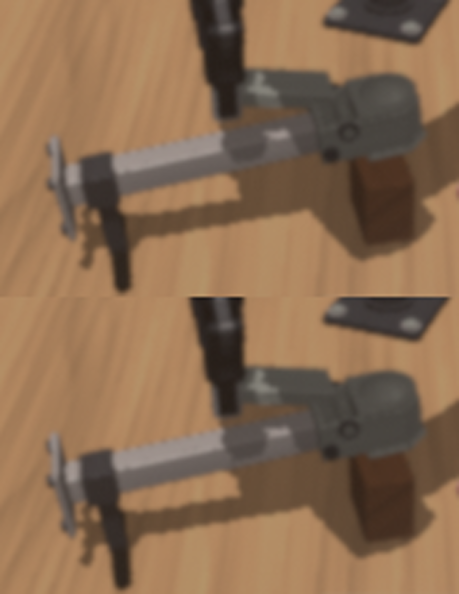

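Run:
```python
from h import *
import pickle
a=cv2.imread("pics/wrist4.png");crop(a,250,0,150,130,"pics/c9.png",4.5)
W1=cam("wrist",pickle.load(open("pics/w1.pkl","rb")));W=cam("wrist",pickle.load(open("pics/w4.pkl","rb")))
u=np.array([.9703,.2419,0]);v=np.array([-.2419,.9703,0]);seat=np.array([489.5,174.8,80])
for s in(0,-12):
  for up in (0,12):
    for k in(-29.35,29.35):
        print(s,up,k,proj(W,seat+u*(36+s)+v*k+[0,0,14+up]).round(1))
```

```text
0 0 -29.35 [274.7 105.4]
0 0 29.35 [372.2 105.7]
0 12 -29.35 [271.4 105.3]
0 12 29.35 [375.6 105.6]
-12 0 -29.35 [273.7  84. ]
-12 0 29.35 [373.3  84.3]
-12 12 -29.35 [270.3  82.4]
-12 12 29.35 [376.9  82.7]
```

View pics/c9.png

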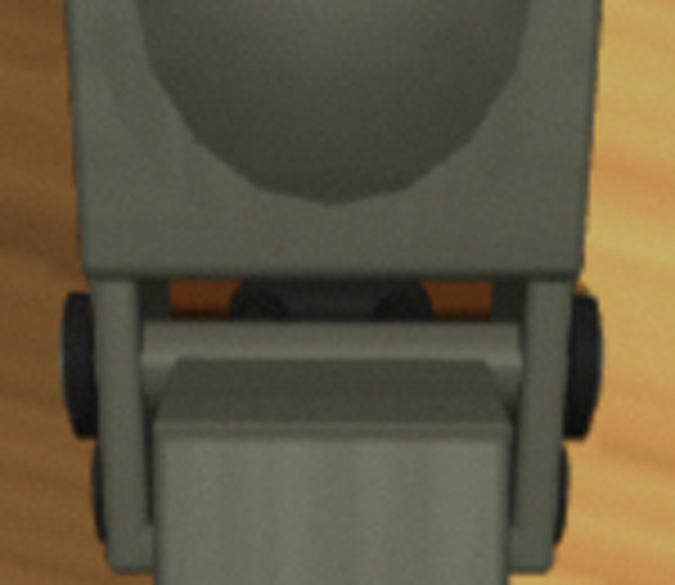

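Call:
{"api": "jog_arm", "payload": {"increments": [[-0.004,0,0,0],[-0.008,0,0,0],[-0.012,0,0,0],[-0.016,0,0,0],[-0.02,0,0,0],[-0.02,0,0,0]]}}

```text
clock: 5.62
position: [620.7, 207.3, 152.0]
ee_rot: [-0.123, 0.992, -0.0, -0.0]
contact_force: [-0.3, -0.5, -6.1]
gripper_width: 45.0
```

Call:
{"api": "jog_arm", "payload": {"increments": [[0,0,0,0],[0,0,0,0]], "hand": 0.06}}

```text
clock: 5.88
position: [620.6, 207.3, 151.9]
ee_rot: [-0.123, 0.992, -0.0, -0.0]
contact_force: [-0.8, 0.0, -4.7]
gripper_width: 45.6
```

```bash
cat >> h.py <<'E'
def cmp(a,b,name):
    a=cv2.imread(a);b=cv2.imread(b)
    c=np.vstack([a[190:300,180:350],b[190:300,180:350]]);crop(c,0,0,170,220,name,2.7)
E
python3 look.py 6 side wrist; python3 -c "
from h import *
cmp('pics/side5.png','pics/side6.png','pics/c10.png')"
```

```text
5.97 [620.57 207.23 152.01] [-1.230e-01  9.924e-01 -1.000e-04 -3.000e-04] [-0.52  0.09 -5.36] 45.2 [ 0.57  0.51 -0.04 -0.   -1.02 -1.89]
```

View pics/c10.png

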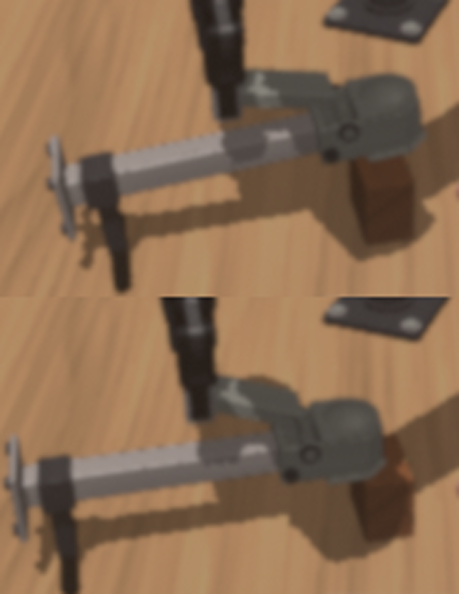

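View pics/wrist6.png

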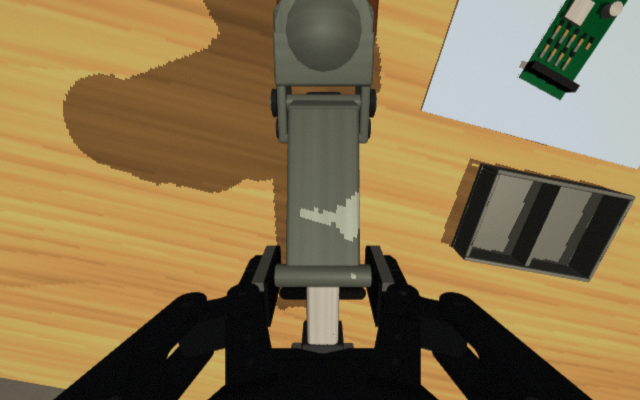

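Run:
```python
from h import *
import pickle
a=cv2.imread("pics/wrist6.png");crop(a,250,0,150,130,"pics/c11.png",4.5)
W=cam("wrist",pickle.load(open("pics/w6.pkl","rb")))
u=np.array([.9703,.2419,0]);v=np.array([-.2419,.9703,0]);seat=np.array([489.5,174.8,80])
for s in(0,10,20):
  for up in (0,12):
     l,r=[proj(W,seat+u*(36+s)+v*k+[0,0,14+up]).round(1) for k in(-30.95,30.95)]
     print(s,up,l,r,(r-l)[0])
```

```text
0 0 [270.   68.6] [377.1  68.8] 107.10000000000002
0 12 [266.2  65.8] [381.1  66.1] 114.90000000000003
10 0 [270.9  87.1] [376.1  87.4] 105.20000000000005
10 12 [267.2  85.7] [379.9  86. ] 112.69999999999999
20 0 [271.8 105. ] [375.1 105.3] 103.30000000000001
20 12 [268.3 104.9] [378.8 105.2] 110.5
```

View pics/c11.png

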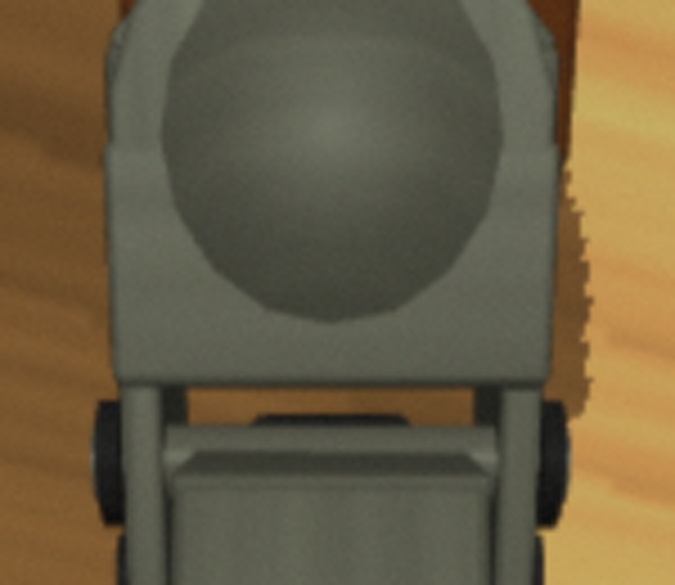

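Call:
{"api": "jog_arm", "payload": {"increments": [[0.003,0,-0.005,0],[0.0068,0,-0.0094,0],[0.011,0,-0.0138,0],[0.0157,0,-0.0178,0],[0.021,0,-0.0222,0],[0.027,0,-0.026,0],[0.029,0,-0.027,0],[0.029,0,-0.027,0]], "hand": 0.065}}

```text
clock: 6.98
position: [592.1, 200.0, 179.2]
ee_rot: [-0.123, 0.992, -0.0, -0.001]
contact_force: [-0.5, 0.4, -5.2]
gripper_width: 45.4
```

```bash
python3 look.py 7 side wrist; python3 -c "
from h import *
cmp('pics/side6.png','pics/side7.png','pics/c12.png')"
```

```text
7.08 [592.33 200.1  179.01] [-1.230e-01  9.924e-01 -2.000e-04 -5.000e-04] [-0.83 -0.3  -4.53] 45.5 [ 0.58  0.44 -0.09 -0.   -1.04 -1.91]
```

View pics/c12.png

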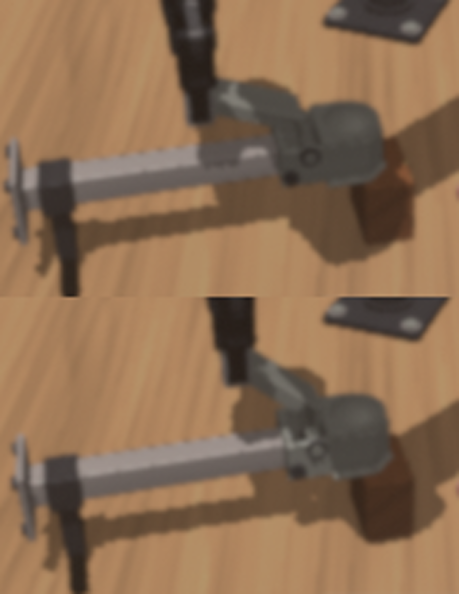

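View pics/wrist7.png

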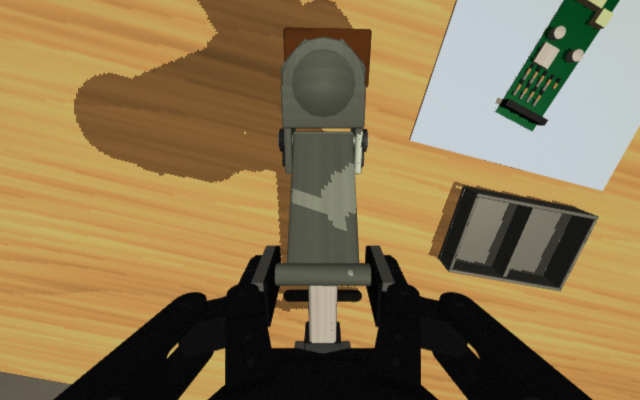

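Run:
```python
from h import *
import pickle
a=cv2.imread("pics/wrist7.png");crop(a,260,20,130,160,"pics/c13.png",3.75)
s=pickle.load(open("pics/w7.pkl","rb"));W=cam("wrist",s)
u=np.array([.9703,.2419,0]);v=np.array([-.2419,.9703,0]);seat=np.array([489.5,174.8,80])
print((s["position"]-seat)@u)
for sh in(0,8,16):
  for up in (0,6,12):
     l,r=[proj(W,seat+u*(36+sh)+v*k+[0,0,14+up]).round(1) for k in(-30.95,30.95)]
     print(sh,up,l,r,(r-l)[0])
```

```text
105.81409081314678
0 0 [279.1 119.3] [367.8 119.5] 88.69999999999999
0 6 [277.8 119.6] [369.1 119.8] 91.30000000000001
0 12 [276.5 120. ] [370.5 120.2] 94.0
8 0 [279.6 131. ] [367.2 131.2] 87.59999999999997
8 6 [278.3 131.7] [368.5 131.9] 90.19999999999999
8 12 [277.  132.4] [369.9 132.7] 92.89999999999998
16 0 [280.  142.5] [366.7 142.7] 86.69999999999999
16 6 [278.8 143.5] [367.9 143.7] 89.09999999999997
16 12 [277.6 144.6] [369.2 144.8] 91.59999999999997
```

View pics/c13.png

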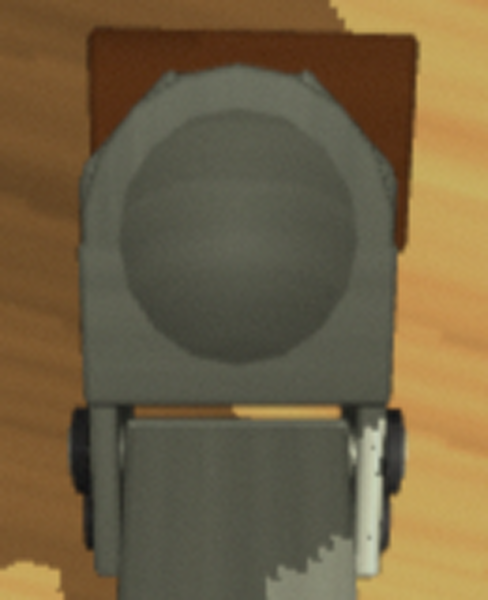

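Call:
{"api": "jog_arm", "payload": {"increments": [[0.003,0,0,0],[0.006,0,0,0],[0.009,0,0,0],[0.012,0,0,0],[0.015,0,0,0],[0.015,0,0,0]]}}

```text
clock: 7.82
position: [577.4, 196.3, 179.2]
ee_rot: [-0.123, 0.992, -0.0, -0.001]
contact_force: [-0.8, -0.3, -6.0]
gripper_width: 45.7
```

```bash
python3 look.py 8 side wrist; python3 -c "
from h import *
cmp('pics/side7.png','pics/side8.png','pics/c14.png')
a=cv2.imread('pics/wrist8.png');crop(a,260,20,130,160,'pics/c15.png',3.75)
import pickle
s=pickle.load(open('pics/w8.pkl','rb'));W=cam('wrist',s)
u=np.array([.9703,.2419,0]);v=np.array([-.2419,.9703,0]);seat=np.array([489.5,174.8,80])
print((s['position']-seat)@u)
for sh in(-4,2,8):
  for up in (0,6):
     l,r=[proj(W,seat+u*(36+sh)+v*k+[0,0,14+up]).round(1) for k in(-30.95,30.95)]
     print(sh,up,l,r,(r-l)[0])
"
```

```text
7.92 [577.67 196.37 179.35] [-1.231e-01  9.924e-01 -2.000e-04 -6.000e-04] [-1.4   1.09 -4.98] 45.5 [ 0.59  0.42 -0.13 -0.   -1.03 -1.92]
90.65793571429188
-4 0 [280.  135.6] [367.1 135.8] 87.10000000000002
-4 6 [278.8 136.4] [368.4 136.6] 89.59999999999997
2 0 [280.3 144.1] [366.7 144.4] 86.39999999999998
2 6 [279.1 145.2] [368.  145.4] 88.89999999999998
8 0 [280.7 152.5] [366.3 152.7] 85.60000000000002
8 6 [279.5 153.8] [367.5 154. ] 88.0
```

View pics/c14.png

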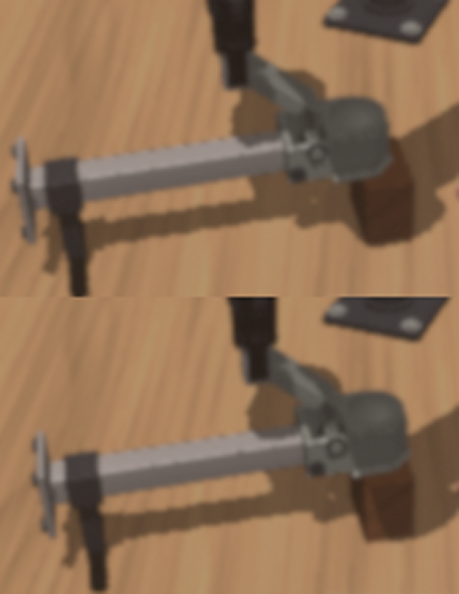

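View pics/c15.png

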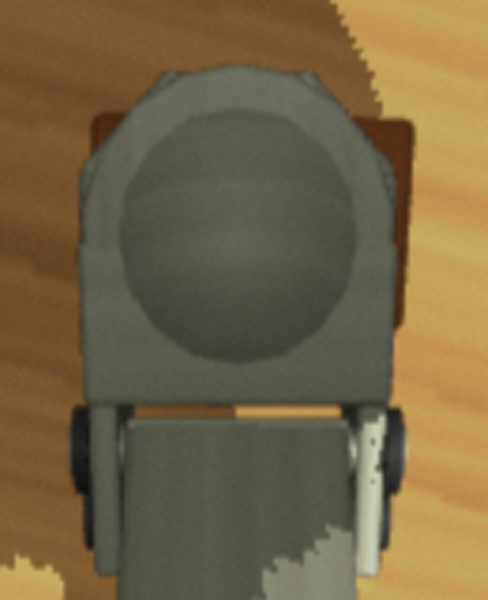

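Call:
{"api": "jog_arm", "payload": {"increments": [[0,0,0.001,0],[0,0,0.002,0],[0,0,0.003,0],[0,0,0.004,0],[0,0,0.004,0]]}}

```text
clock: 8.55
position: [578.3, 196.5, 176.2]
ee_rot: [-0.123, 0.992, -0.0, 0.0]
contact_force: [-1.7, 0.2, 0.0]
gripper_width: 45.5
```

Call:
{"api": "jog_arm", "payload": {"increments": [[0,0,0,0],[0,0,0,0],[0,0,0,0],[0,0,0,0],[-0.01,0,-0.02,0],[-0.02,0,-0.04,0],[-0.03,0,-0.07,0],[-0.03,0,-0.1,0],[-0.03,0,-0.1,0]], "hand": 1}}

```text
clock: 9.68
position: [608.6, 204.4, 279.3]
ee_rot: [-0.123, 0.992, 0.001, 0.003]
contact_force: [0.3, 0.8, -1.1]
gripper_width: 85.6
```

```bash
python3 look.py 9 side wrist; python3 -c "
from h import *
cmp('pics/side8.png','pics/side9.png','pics/c16.png')"
```

```text
9.78 [606.96 203.89 275.84] [-1.232e-01  9.924e-01  1.000e-04  1.000e-04] [ 0.47 -0.45 -0.44] 85.1 [ 0.58  0.39  0.09  0.   -1.27 -1.9 ]
```

View pics/c16.png

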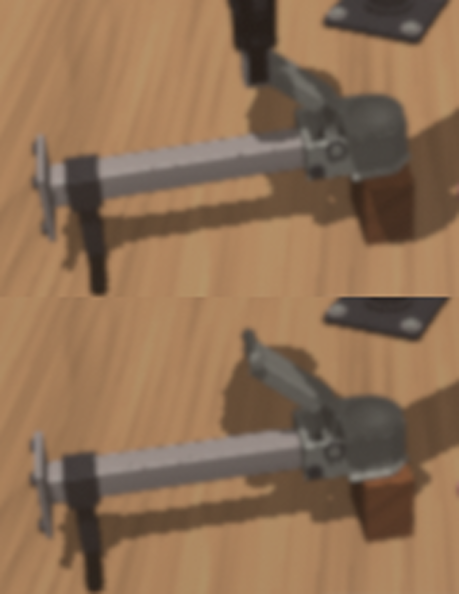

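View pics/wrist9.png

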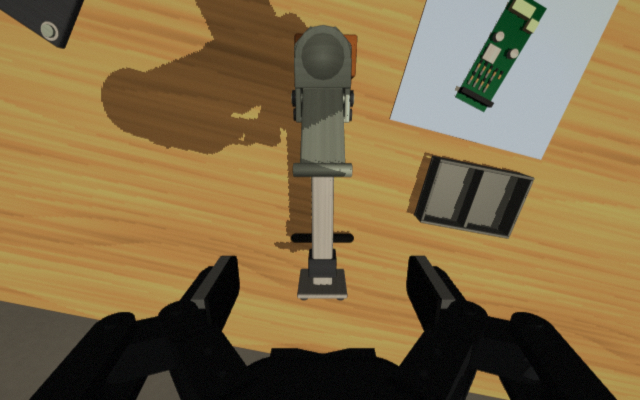

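Handle is up, coupler on the block, level. Measure the pose again.

Run:
```python
from h import *
a=cv2.imread("pics/wrist9.png")
crop(a,280,15,90,110,"pics/c17.png",5.4);crop(a,280,150,90,110,"pics/c18.png",5.4)
```

```text
(no output)
```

View pics/c17.png

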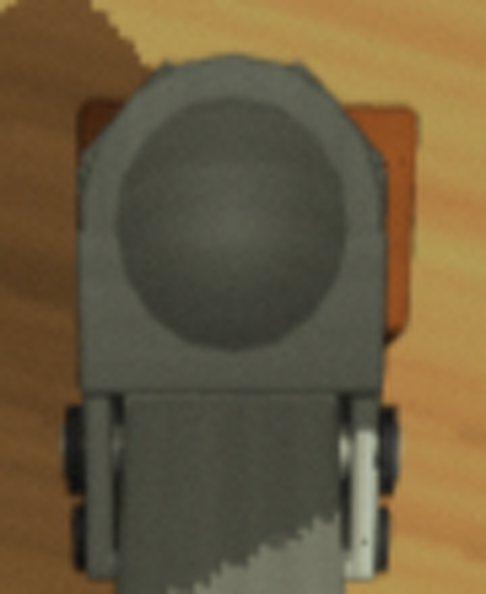

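View pics/c18.png

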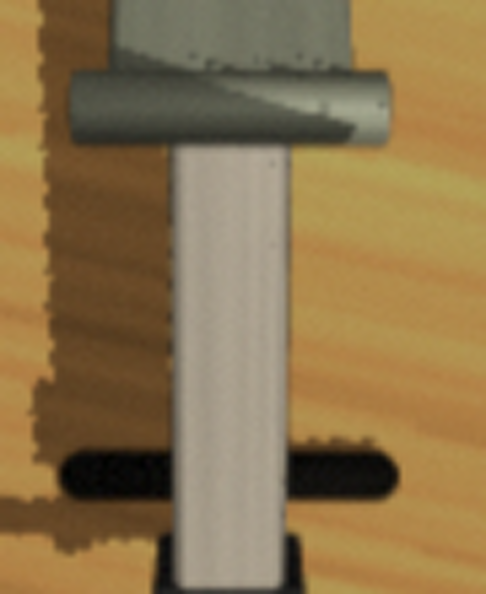

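Run:
```python
from h import *
import pickle
s=pickle.load(open("pics/w9.pkl","rb"));W=cam("wrist",s)
P=lambda u,v,z:onz(W,(u,v),z)
pl,pr=P(291.5,98.3,94),P(354.1,98.3,94);pin=(pl+pr)/2
fl,fr=P(290.7,238,7),P(353.7,238,7);ft=(fl+fr)/2
d=(ft-pin)[:2];u=d/np.hypot(*d);print(np.hypot(*d),"yaw",np.degrees(np.arctan2(u[1],u[0])),np.linalg.norm(pl-pr))
for z in(170,178,182):
    a,b=P(293,170,z),P(352.2,170,z);print(z,np.linalg.norm(a-b),((a+b)/2-pin)[:2]@u)
seat=pin[:2]-36*u;seat2=ft[:2]-230*u;print(seat,seat2)
seat=(seat+seat2)/2;head=seat-2*u
Rm=R.from_quat(s["ee_rot"]).as_matrix()
g=np.array([*head,88.])-s["position"]
print("tool shift",(Rm.T@g).round(1),"toolyaw",np.degrees(np.arctan2(-Rm[1,0],-Rm[0,0])))
```

```text
194.4497361336599 yaw 13.940567563460837 62.55359914465307
170 48.073532974778786 56.637688688604065
178 46.4214584590557 54.932407593100905
182 45.5954212011942 54.079767045349215
[489.6144418  174.76700629] [490.05093147 174.8753546 ]
tool shift [123.9   0.3 188.8] toolyaw 14.154902589769334
```

Call:
{"api": "jog_arm", "payload": {"increments": [[0.03,0,0,0],[0.07,0.0005,0,0],[0.105,0.0005,0,0],[0.125,0.0005,0.02,0.2],[0.125,0.0005,0.06,0.2],[0.125,0.0005,0.1,0.2],[0.125,0.0005,0.13,0.2],[0.125,0.0005,0.15,0.2],[0.125,0.0005,0.15,0.2]]}}

```text
clock: 10.9
position: [484.0, 172.7, 123.4]
ee_rot: [-0.121, 0.993, -0.001, -0.003]
contact_force: [0.2, -0.4, 0.7]
gripper_width: 85.6
```

```bash
python3 look.py 10 side wrist scene; python3 -c "
from h import *
a=cv2.imread('pics/side10.png');crop(a,180,150,200,150,'pics/c19.png',4)"
```

```text
11.05 [485.99 173.98 126.34] [-1.215e-01  9.926e-01  2.000e-04  6.000e-04] [ 0.24 -0.    1.  ] 85.5 [ 0.66  0.33 -0.42  0.   -0.82 -1.99]
```

View pics/c19.png

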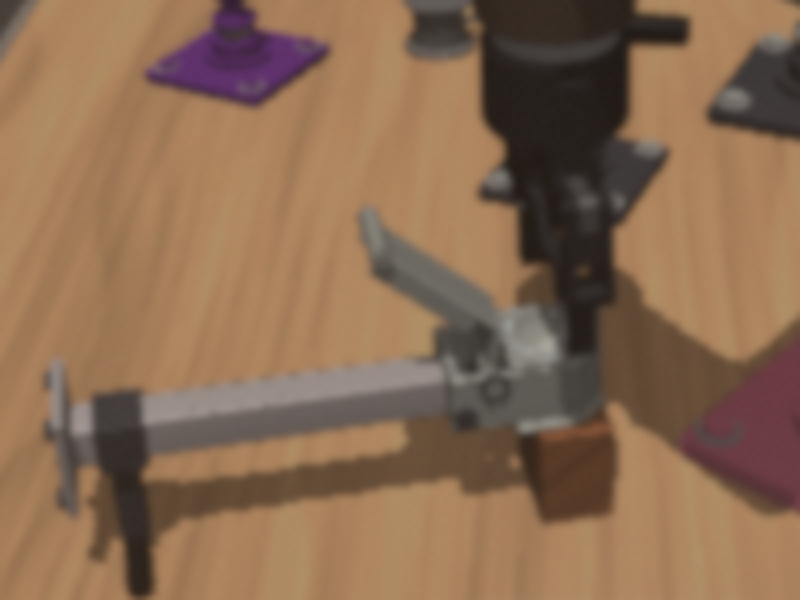

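View pics/wrist10.png

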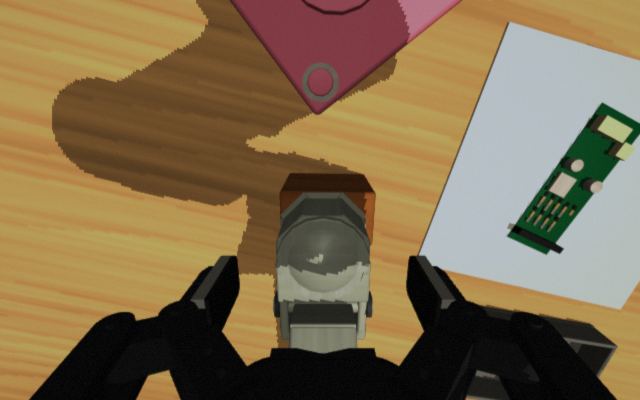

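Run:
```python
from h import *
S=cam("scene");D=cam("side")
print(tri((S,(290,142)),(D,(397,222))))
```

```text
(array([311.75248867, 138.61378819, 107.15869365]), [np.float64(2.3351715735437146), np.float64(2.335171573543836)])
```

Call:
{"api": "jog_arm", "payload": {"increments": [[-0.0005,0,0.012,0],[-0.001,0,0.024,0],[-0.001,0,0.033,0],[-0.001,0,0.038,0],[-0.001,0,0.038,0]]}}

```text
clock: 11.68
position: [486.9, 174.1, 87.9]
ee_rot: [-0.122, 0.993, -0.0, 0.0]
contact_force: [-1.1, -0.4, 0.3]
gripper_width: 85.3
```

Call:
{"api": "jog_arm", "payload": {"increments": [[0,0,0,0],[0,0,0,0],[0,0,0,0],[0,0,0,0],[0,0,0,0],[0,0,0,0]], "hand": -1}}

```text
clock: 12.42
position: [487.2, 174.3, 88.4]
ee_rot: [-0.122, 0.993, 0.0, 0.001]
contact_force: [-1.2, 0.0, 5.7]
gripper_width: 52.9
```

```bash
python3 look.py 11 wrist
```

```text
12.47 [487.16 174.35  88.41] [-1.216e-01  9.926e-01  1.000e-04  6.000e-04] [-1.64  0.14  5.11] 53.0 [ 0.66  0.38 -0.46  0.   -0.73 -1.99]
```

View pics/wrist11.png

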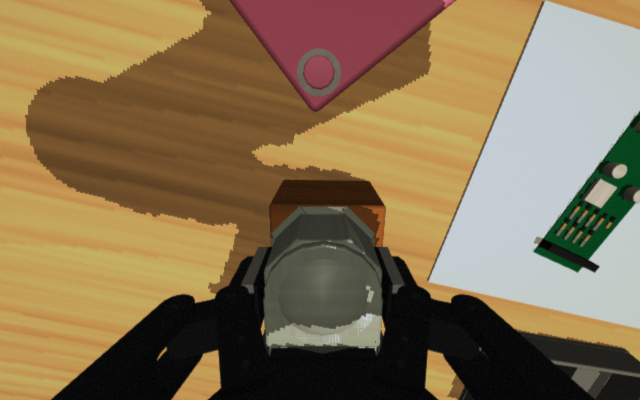

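Call:
{"api": "jog_arm", "payload": {"increments": [[0,0,-0.006,0],[0,0,-0.014,0],[0,0,-0.022,0],[0,0,-0.03,0],[0,0,-0.038,0],[0,0,-0.046,0],[0,0,-0.052,0],[0,0,-0.058,0],[0,0,-0.058,0]]}}

```text
clock: 13.6
position: [487.1, 174.4, 146.9]
ee_rot: [-0.122, 0.993, 0.0, 0.001]
contact_force: [-1.4, -0.3, -5.7]
gripper_width: 52.9
```

```bash
python3 look.py 12 wrist side; python3 -c "
from h import *
a=cv2.imread('pics/side12.png');crop(a,180,150,200,150,'pics/c20.png',4)"
```

```text
13.7 [487.03 174.31 146.62] [-1.217e-01  9.926e-01  1.000e-04  7.000e-04] [-1.9   0.1  -3.29] 53.1 [ 0.66  0.3  -0.4   0.   -0.87 -1.99]
```

View pics/c20.png

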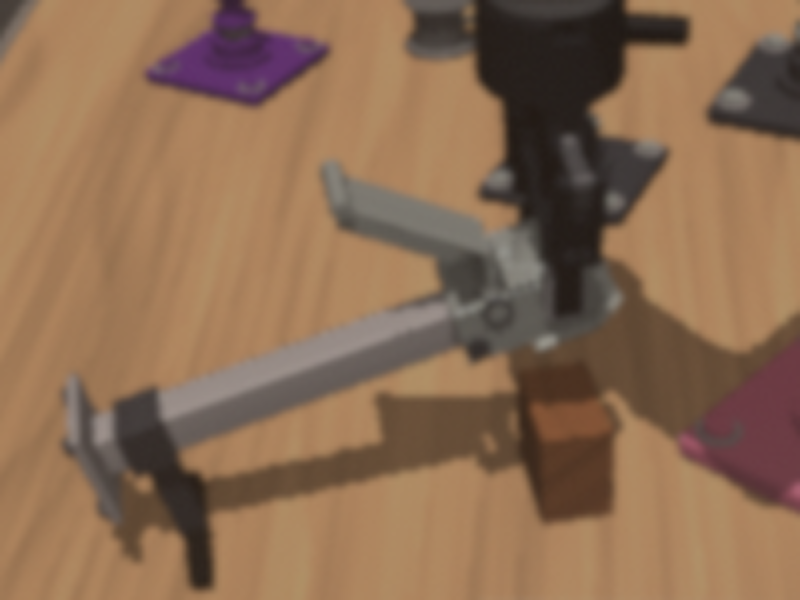

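View pics/wrist12.png

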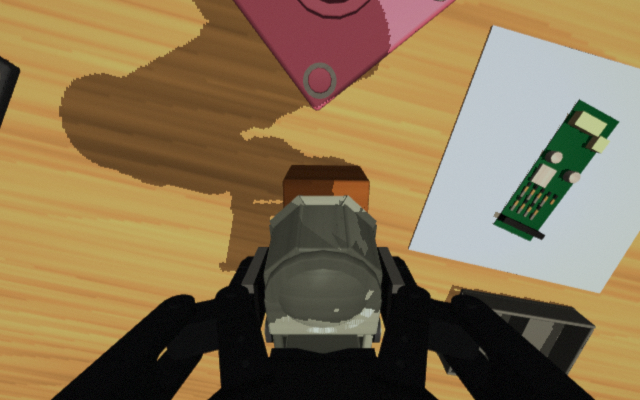

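Call:
{"api": "jog_arm", "payload": {"increments": [[0.0,-0.012,0,0],[0.0,-0.035,0,0],[0.001,-0.065,0,0],[0.001,-0.095,0,0],[0.002,-0.125,0,0],[0.002,-0.155,0,0],[0.003,-0.185,0,0],[0.003,-0.21,0,0],[0.003,-0.225,0,0],[0.003,-0.225,0,0]]}}

```text
clock: 14.95
position: [538.8, -45.9, 146.6]
ee_rot: [-0.12, 0.993, -0.0, 0.001]
contact_force: [-0.4, -0.3, -4.7]
gripper_width: 52.8
```

```bash
python3 look.py 13 wrist scene
```

```text
15.05 [538.5  -44.85 146.58] [-1.213e-01  9.926e-01  1.000e-04  8.000e-04] [ 1.03 -1.62 -5.19] 53.0 [ 0.22  0.34 -0.34  0.   -0.89 -1.54]
```

View pics/scene13.png

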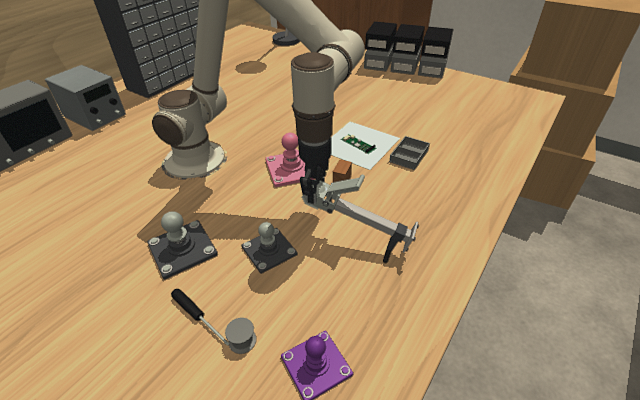

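View pics/wrist13.png

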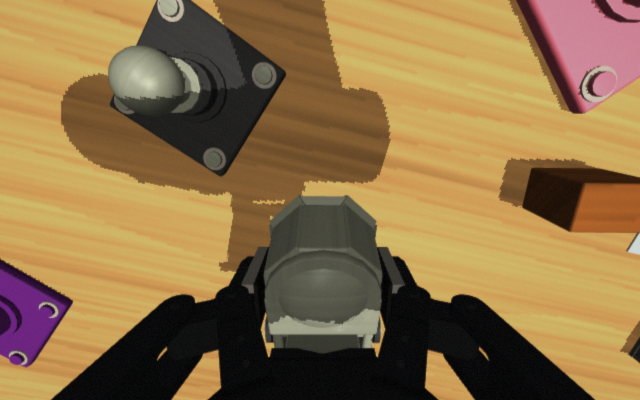

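Run:
```python
from h import *
import pickle
s=pickle.load(open("pics/w13.pkl","rb"));W=cam("wrist",s)
b=onz(W,(146,82),80);print(b);Rm=R.from_quat(s["ee_rot"]).as_matrix();print(Rm.T@(b-s["position"]))
```

```text
[ 474.88764573 -173.13221835   80.        ]
[  92.53128798 -108.2077984    66.44374439]
```

Call:
{"api": "jog_arm", "payload": {"increments": [[0.0,-0.01,0,0],[0.0,-0.03,0,0],[0,-0.055,0,0],[0,-0.08,0,0],[0,-0.095,0,0],[0,-0.102,0,0],[0,-0.102,0,0],[0,-0.102,0,0]]}}

```text
clock: 16.05
position: [563.0, -143.6, 146.7]
ee_rot: [-0.121, 0.993, -0.0, 0.001]
contact_force: [-0.6, -0.3, -4.9]
gripper_width: 53.1
```

```bash
python3 look.py 14 wrist
```

```text
16.1 [ 563.02 -143.54  146.65] [-1.213e-01  9.926e-01 -0.000e+00  8.000e-04] [-1.07 -0.11 -5.21] 52.7 [ 0.03  0.4  -0.24 -0.   -0.93 -1.36]
```

View pics/wrist14.png

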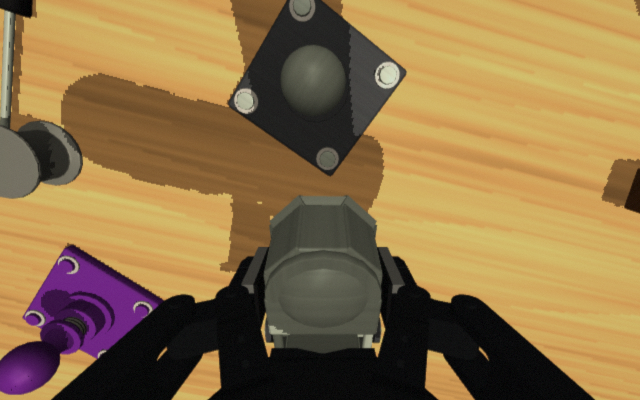

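Run:
```python
from h import *
import pickle
a=cv2.imread("pics/wrist14.png");crop(a,220,0,200,190,"pics/c21.png",3.1)
```

```text
(no output)
```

View pics/c21.png

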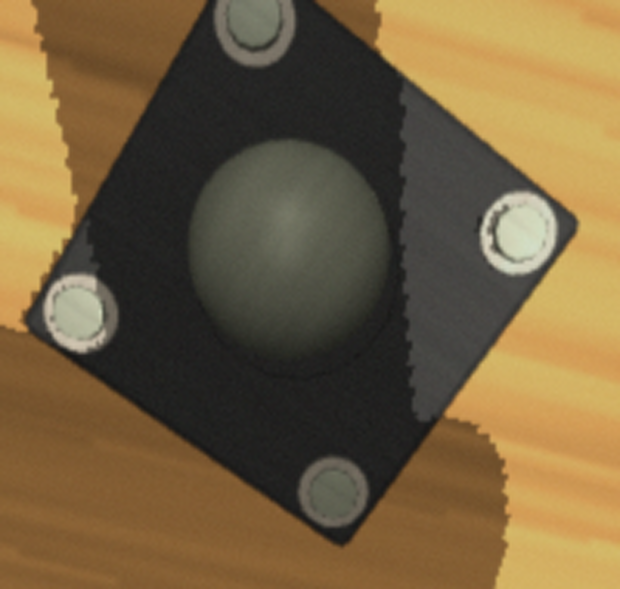

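```bash
cat >> h.py <<'E'
def ballfit(f,pk,win,thr):
    import pickle
    s=pickle.load(open(pk,"rb"));W=cam("wrist",s)
    a=cv2.imread(f).astype(float);x0,y0,w,h=win
    m=cv2.resize(a[y0:y0+h,x0:x0+w,1],None,fx=4,fy=4,interpolation=cv2.INTER_CUBIC)>thr
    cs,_=cv2.findContours(m.astype(np.uint8),cv2.RETR_EXTERNAL,cv2.CHAIN_APPROX_NONE)
    c=max(cs,key=cv2.contourArea)[:,0,:];c=cv2.convexHull(c)[:,0,:]
    px=(c+.5)/4-.5+[x0,y0]
    d=np.array([ray(W,p)[1] for p in px]);
    q,res,_,_=np.linalg.lstsq(d,np.ones(len(d)),rcond=None)
    n=np.linalg.norm(q);ax=q/n;th=np.arccos(1/n);dist=20/np.sin(th)
    p=W[2];Z=p+ax*(80-p[2])/ax[2]
    print("bbox",px.min(0),px.max(0),"size-based",(p+ax*dist).round(1),"z80",Z.round(1),"centerpx",proj(W,Z).round(1))
    Rm=R.from_quat(s["ee_rot"]).as_matrix();print("tool",(Rm.T@(Z-s["position"])).round(2));return Z
E
python3 -c "
from h import *
for t in (45,55,65): ballfit('pics/wrist14.png','pics/w14.pkl',(272,38,82,86),t)"
```

```text
bbox [280.375  44.125] [344.875 112.875] size-based [ 473.3 -172.5   75.2] z80 [ 473.7 -172.2   80. ] centerpx [312.6  79.9]
tool [93.73 -6.22 66.5 ]
bbox [280.875  44.375] [344.125 108.625] size-based [ 471.7 -173.2   65.6] z80 [ 472.7 -172.5   80. ] centerpx [312.5  78.2]
tool [94.7  -6.24 66.5 ]
bbox [282.125  44.875] [342.875 105.125] size-based [ 469.6 -174.1   53.6] z80 [ 471.7 -172.8   80. ] centerpx [312.5  76.2]
tool [95.78 -6.25 66.5 ]
```

```bash
cat >> h.py <<'E'
def sphere_bbox(W,C,r=20):
    o=np.asarray(C,float)-W[2];D=np.linalg.norm(o);a=o/D;th=np.arcsin(r/D)
    e=np.linalg.svd(a[None])[2][1:]
    pts=[]
    for t in np.linspace(0,2*np.pi,180):
        d=np.cos(th)*a+np.sin(th)*(np.cos(t)*e[0]+np.sin(t)*e[1]);pts.append(proj(W,W[2]+d*100))
    pts=np.array(pts);return np.r_[pts.min(0),pts.max(0)]
E
python3 -c "
from h import *
import pickle
W=cam('wrist',pickle.load(open('pics/w14.pkl','rb')))
for x in (473,474,475,476): print(x,sphere_bbox(W,[x,-172.,80]).round(1))"
```

```text
473 [280.1  41.5 346.  113. ]
474 [279.7  43.3 345.6 114.7]
475 [279.4  45.2 345.2 116.3]
476 [279.1  47.1 344.7 117.8]
```

Call:
{"api": "jog_arm", "payload": {"increments": [[0.008,-0.001,0,0],[0.022,-0.003,0,0],[0.038,-0.005,0,0],[0.054,-0.0063,0,0],[0.07,-0.0063,0,0],[0.084,-0.0063,0,0],[0.0925,-0.0063,0,0],[0.095,-0.0063,0,0],[0.095,-0.0063,0,0]]}}

```text
clock: 17.23
position: [472.0, -172.7, 146.6]
ee_rot: [-0.121, 0.993, -0.0, 0.0]
contact_force: [-1.2, 0.4, -3.9]
gripper_width: 52.9
```

```bash
python3 look.py 15 wrist side scene;python3 -c "
from h import *
a=cv2.imread('pics/side15.png');crop(a,200,100,180,130,'pics/c22.png',4.4)
a=cv2.imread('pics/scene15.png');crop(a,220,130,200,150,'pics/c23.png',4)"
```

```text
17.38 [ 472.36 -172.62  146.55] [-1.214e-01  9.926e-01 -1.000e-04  5.000e-04] [-1.41  0.41 -2.83] 52.9 [-0.03  0.28 -0.43  0.   -0.86 -1.3 ]
```

View pics/c22.png

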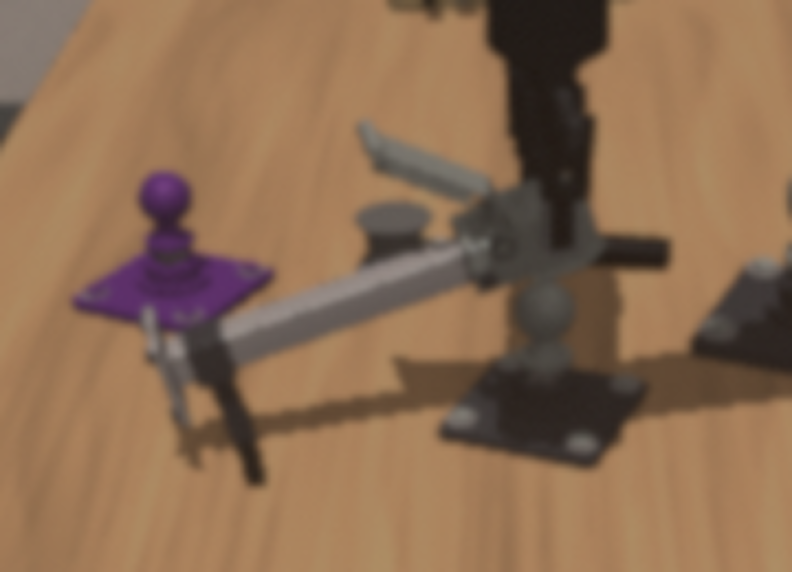

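View pics/c23.png

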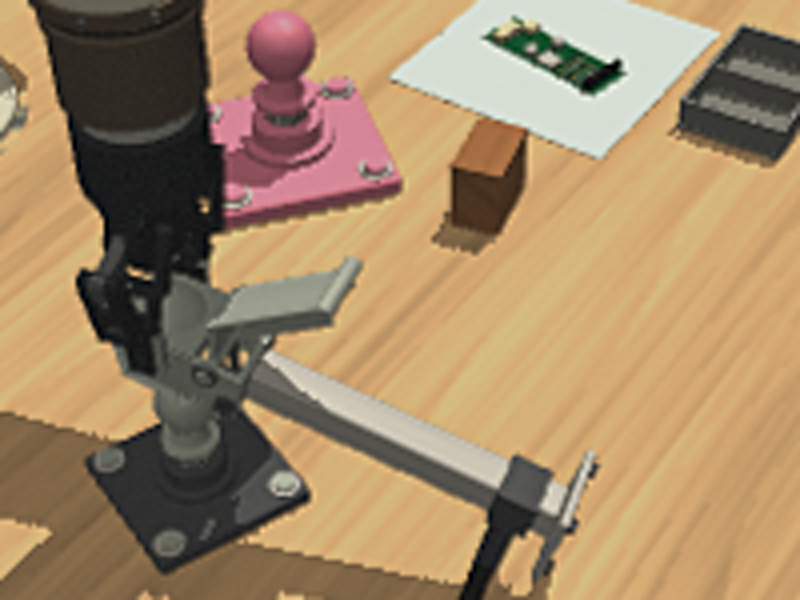

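View pics/wrist15.png

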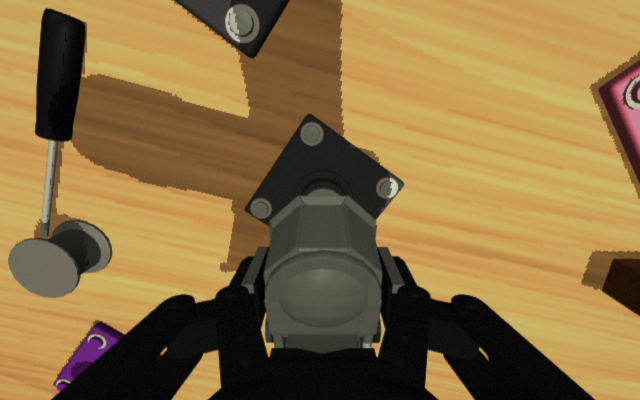

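Call:
{"api": "jog_arm", "payload": {"increments": [[0,0,0.004,0],[0,0,0.008,0],[0,0,0.012,0],[0,0,0.016,0],[0,0,0.02,0],[0,0,0.024,0],[0,0,0.028,0],[0,0,0.028,0]]}}

```text
clock: 18.38
position: [472.6, -172.6, 118.2]
ee_rot: [-0.121, 0.993, -0.0, 0.001]
contact_force: [-3.0, -1.0, 0.8]
gripper_width: 53.0
```

```bash
python3 look.py 16 side scene;python3 -c "
from h import *
a=cv2.imread('pics/side16.png');crop(a,200,100,180,130,'pics/c24.png',4.4)"
```

```text
18.48 [ 472.69 -172.53  118.48] [-1.215e-01  9.926e-01 -1.000e-04  7.000e-04] [-1.95 -0.18 -0.18] 53.5 [-0.03  0.32 -0.46 -0.   -0.79 -1.3 ]
```

View pics/c24.png

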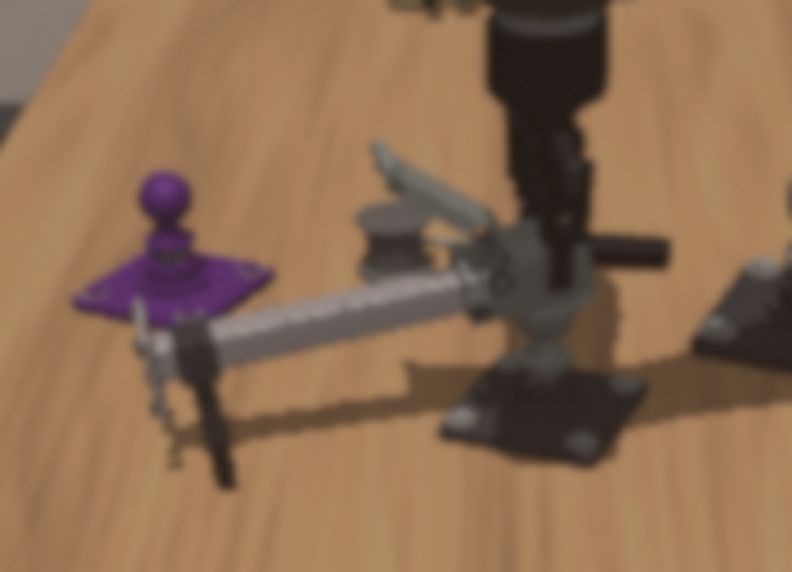

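Call:
{"api": "jog_arm", "payload": {"increments": [[0,0,0.003,0],[0,0,0.006,0],[0,0,0.009,0],[0,0,0.012,0],[0,0,0.014,0],[0,0,0.014,0]]}}

```text
clock: 19.23
position: [472.7, -172.5, 104.3]
ee_rot: [-0.122, 0.993, -0.0, 0.001]
contact_force: [-3.5, -1.7, 0.8]
gripper_width: 52.8
```

```bash
python3 look.py 17 side;python3 -c "
from h import *
a=cv2.imread('pics/side17.png');crop(a,200,100,180,130,'pics/c25.png',4.4)"
```

```text
19.27 [ 472.8  -172.48  104.39] [-1.215e-01  9.926e-01 -1.000e-04  8.000e-04] [-3.04 -0.84 -0.14] 52.9 [-0.03  0.34 -0.48 -0.   -0.75 -1.3 ]
```

View pics/c25.png

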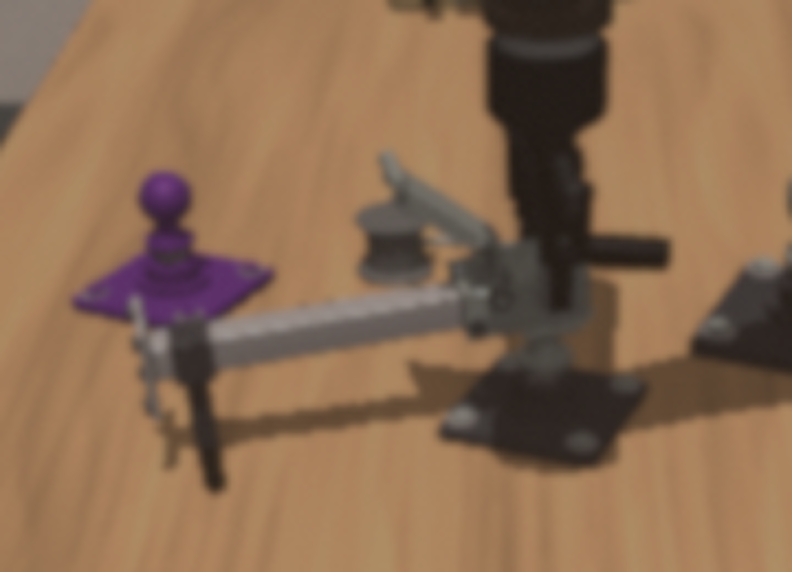

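Call:
{"api": "jog_arm", "payload": {"increments": [[0,0,0.003,0],[0,0,0.006,0],[0,0,0.008,0],[0,0,0.008,0]]}}

```text
clock: 19.77
position: [473.0, -172.4, 97.0]
ee_rot: [-0.122, 0.993, -0.0, 0.001]
contact_force: [-5.2, 1.0, 6.1]
gripper_width: 52.8
```

Call:
{"api": "jog_arm", "payload": {"increments": [[0,0,0.002,0],[0,0,0.004,0],[0,0,0.004,0]]}}

```text
clock: 20.15
position: [473.2, -172.4, 94.0]
ee_rot: [-0.122, 0.993, -0.0, 0.001]
contact_force: [-6.0, 1.2, 8.9]
gripper_width: 53.1
```

```bash
python3 look.py 18 side;python3 -c "
from h import *
a=cv2.imread('pics/side18.png');crop(a,200,100,180,130,'pics/c26.png',4.4)"
```

```text
20.2 [ 473.22 -172.37   94.03] [-1.220e-01  9.925e-01 -4.000e-04  1.200e-03] [-5.75  1.39  9.85] 53.3 [-0.03  0.36 -0.49  0.   -0.72 -1.3 ]
```

View pics/c26.png

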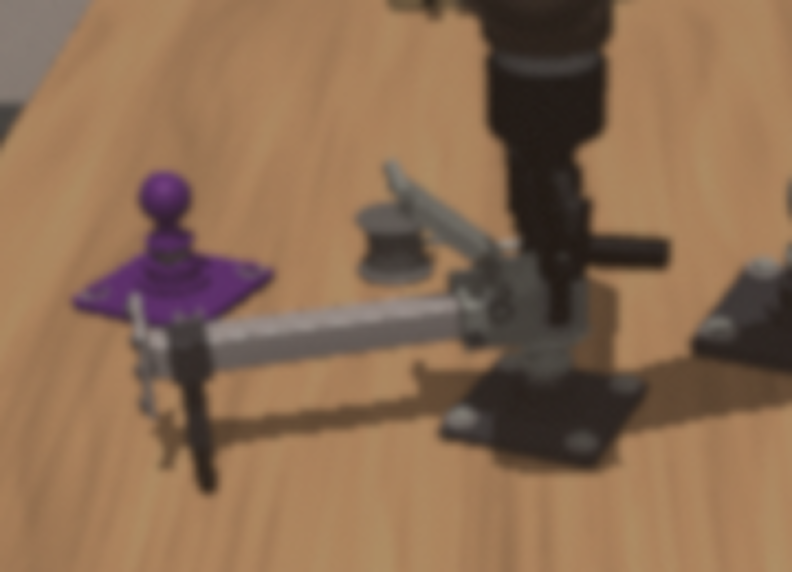

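Call:
{"api": "jog_arm", "payload": {"increments": [[0.0008,0,0.001,0],[0.0008,0,0.002,0],[0.0008,0,0.002,0]]}}

```text
clock: 20.58
position: [473.2, -172.4, 93.4]
ee_rot: [-0.122, 0.992, -0.001, 0.002]
contact_force: [-5.6, 1.6, 10.2]
gripper_width: 53.1
```

Call:
{"api": "jog_arm", "payload": {"increments": [[0,0,0.001,0],[0,0,0.002,0],[0,0,0.002,0]]}}

```text
clock: 20.95
position: [473.4, -172.4, 92.7]
ee_rot: [-0.122, 0.992, -0.001, 0.003]
contact_force: [-7.1, 2.6, 10.9]
gripper_width: 53.1
```

Call:
{"api": "jog_arm", "payload": {"increments": [[0.001,0,0.002,0],[0.002,0,0.003,0],[0.002,0,0.0035,0],[0.002,0,0.0035,0]]}}

```text
clock: 21.45
position: [473.3, -172.5, 91.0]
ee_rot: [-0.123, 0.992, -0.001, 0.005]
contact_force: [-3.7, 2.9, 10.5]
gripper_width: 53.3
```

```bash
python3 look.py 19 side wrist;python3 -c "
from h import *
a=cv2.imread('pics/side19.png');crop(a,280,130,100,80,'pics/c27.png',7)"
```

```text
21.55 [ 473.25 -172.51   90.95] [-0.1229  0.9924 -0.0011  0.0047] [-4.19  3.1   9.92] 53.4 [-0.03  0.36 -0.5   0.   -0.71 -1.3 ]
```

View pics/c27.png

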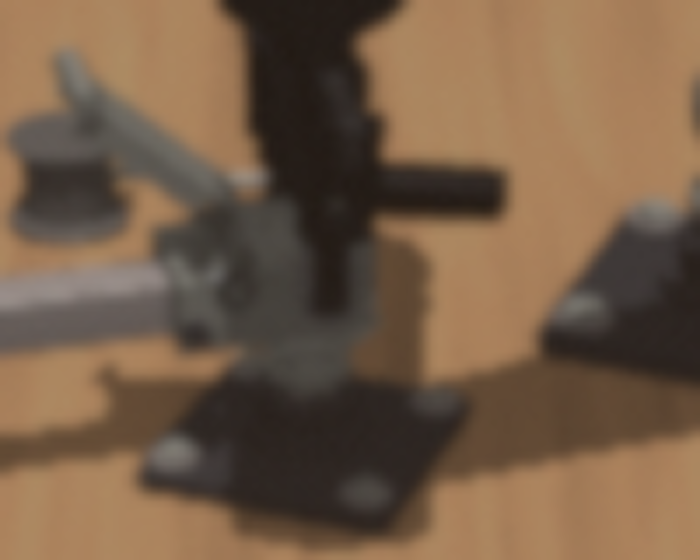

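View pics/wrist19.png

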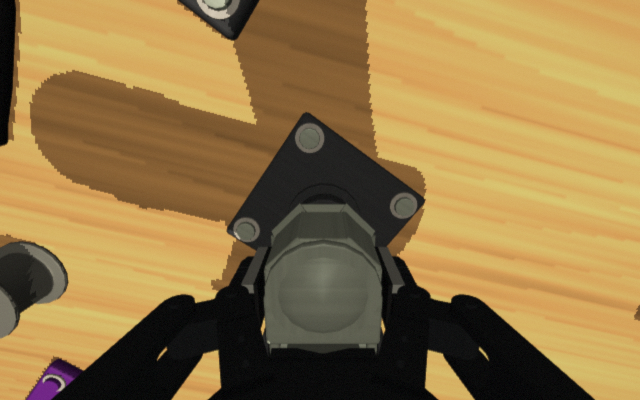

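Call:
{"api": "jog_arm", "payload": {"increments": [[0.001,0.0005,0.002,0],[0.0015,0.001,0.003,0],[0.0015,0.001,0.004,0],[0.0015,0.001,0.004,0]]}}

```text
clock: 22.05
position: [473.4, -172.1, 88.5]
ee_rot: [-0.123, 0.992, -0.002, 0.007]
contact_force: [-2.1, 0.6, 9.2]
gripper_width: 53.4
```

Call:
{"api": "jog_arm", "payload": {"increments": [[0.001,0.0005,0.002,0],[0.0015,0.001,0.003,0],[0.0015,0.001,0.004,0],[0.0015,0.001,0.004,0]]}}

```text
clock: 22.55
position: [473.3, -172.0, 86.0]
ee_rot: [-0.124, 0.992, -0.003, 0.009]
contact_force: [-4.3, -1.9, 8.1]
gripper_width: 52.9
```

Call:
{"api": "jog_arm", "payload": {"increments": [[0.0005,0,0.002,0],[0.001,0,0.003,0],[0.001,0,0.004,0],[0.001,0,0.004,0]]}}

```text
clock: 23.05
position: [473.3, -172.2, 83.9]
ee_rot: [-0.125, 0.992, -0.003, 0.01]
contact_force: [-6.8, 3.0, 14.2]
gripper_width: 52.7
```

```bash
python3 look.py 20 side wrist scene;python3 -c "
from h import *
a=cv2.imread('pics/side20.png');crop(a,200,130,180,90,'pics/c28.png',4.4)
a=cv2.imread('pics/scene20.png');crop(a,220,170,200,120,'pics/c29.png',4)"
```

```text
23.2 [ 473.27 -172.17   83.87] [-0.1245  0.9922 -0.003   0.0097] [-6.2   1.63 14.21] 52.9 [-0.02  0.36 -0.51  0.   -0.67 -1.3 ]
```

View pics/c28.png

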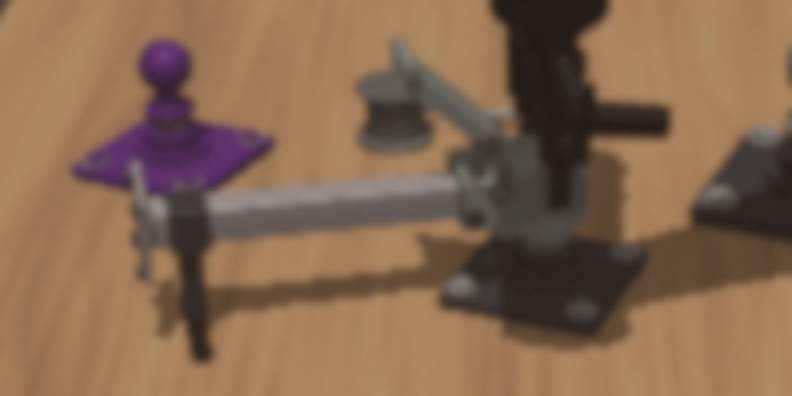

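View pics/c29.png

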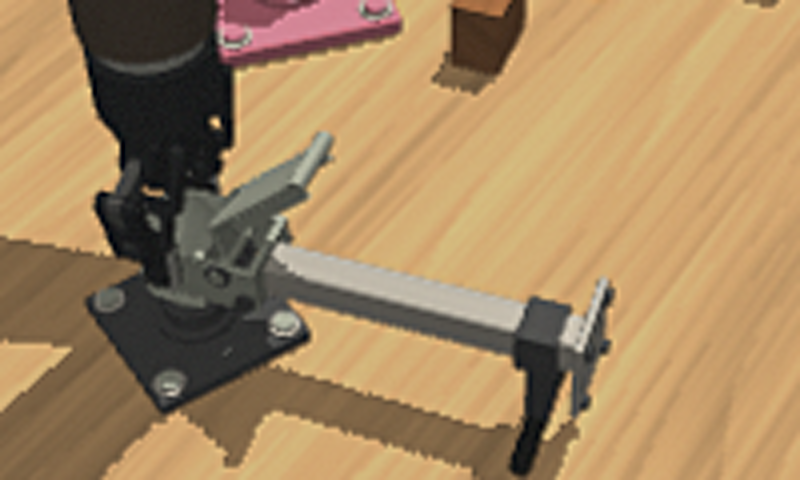

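View pics/wrist20.png

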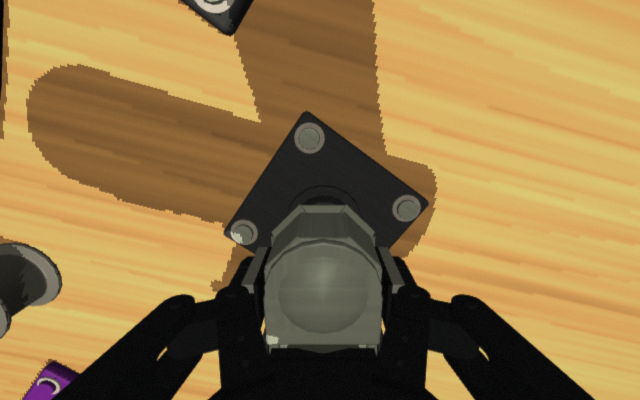

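Call:
{"api": "jog_arm", "payload": {"increments": [[0.001,0,0.002,0],[0.0015,0,0.004,0],[0.0015,0,0.005,0],[0.0015,0,0.005,0]]}}

```text
clock: 23.7
position: [473.3, -172.3, 81.7]
ee_rot: [-0.125, 0.992, -0.003, 0.011]
contact_force: [-8.6, 5.1, 19.2]
gripper_width: 52.9
```

```bash
python3 look.py 21 side scene wrist
```

```text
23.85 [ 473.28 -172.26   81.65] [-0.1253  0.9921 -0.0035  0.0114] [-8.2   4.55 19.86] 53.1 [-0.02  0.37 -0.52  0.01 -0.66 -1.3 ]
```

Call:
{"api": "jog_arm", "payload": {"increments": [[0,0,0,0],[0,0,-0.002,0],[0,0,-0.004,0],[0,0,-0.004,0]]}}

```text
clock: 24.35
position: [473.2, -172.2, 85.7]
ee_rot: [-0.126, 0.992, -0.004, 0.011]
contact_force: [-1.0, 1.3, 2.6]
gripper_width: 53.1
```

Call:
{"api": "jog_arm", "payload": {"increments": [[0,0,0,0],[0,0,0,0],[0,0,0,0],[0,0,-0.01,0],[0,0,-0.04,0],[0,0,-0.08,0],[-0.02,0,-0.12,0],[-0.06,0,-0.16,0],[-0.1,0,-0.19,0],[-0.1,0,-0.19,0]], "hand": 1}}

```text
clock: 25.6
position: [568.8, -146.0, 280.8]
ee_rot: [-0.126, 0.992, -0.004, 0.014]
contact_force: [0.7, -0.4, -0.9]
gripper_width: 85.4
```

```bash
python3 look.py 22 side scene wrist;python3 -c "
from h import *
a=cv2.imread('pics/side22.png');crop(a,200,130,180,90,'pics/c30.png',4.4)
a=cv2.imread('pics/scene22.png');crop(a,220,170,200,120,'pics/c31.png',4)"
```

```text
25.75 [ 564.47 -146.4   276.85] [-0.1254  0.992  -0.0031  0.01  ] [-0.03 -1.16 -0.19] 85.5 [ 0.03  0.28 -0.07  0.   -1.2  -1.35]
```

View pics/c30.png

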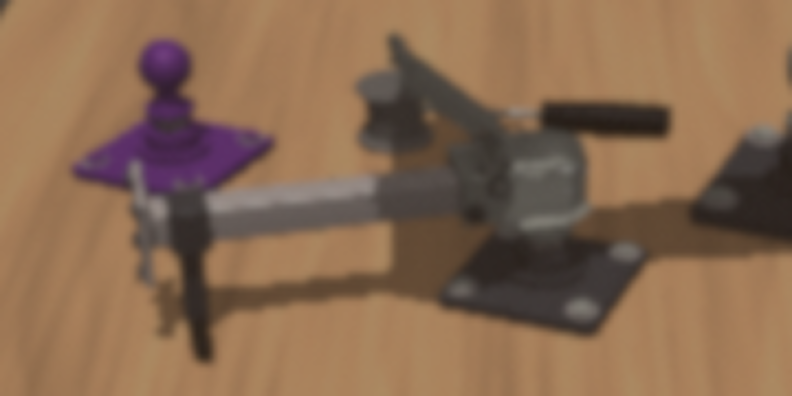

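View pics/c31.png

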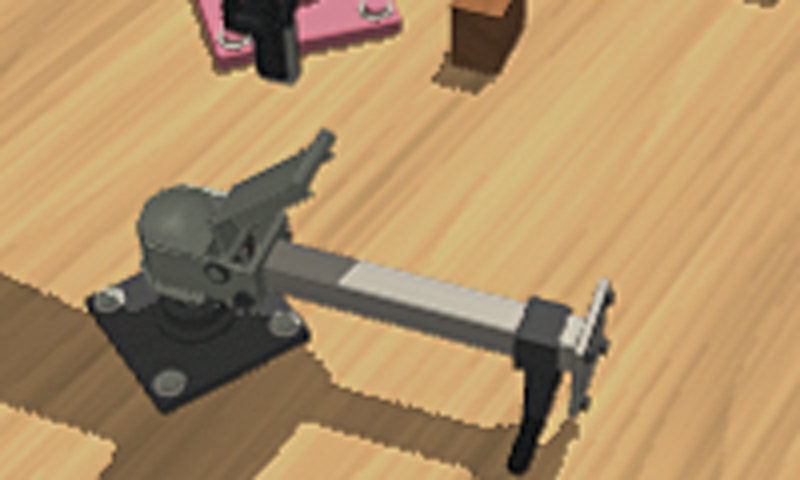

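View pics/wrist22.png

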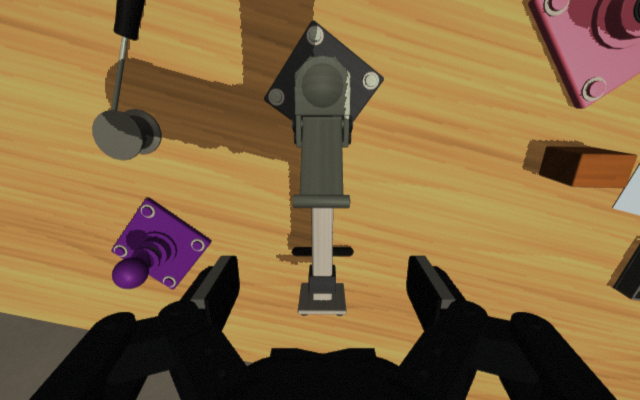

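```bash
cat > go.py <<'E'
import sys
from h import *
t=np.array([float(v) for v in sys.argv[1:4]]);s=read_state();Rm=R.from_quat(s["ee_rot"]).as_matrix()
print(s["position"].round(2),"tool z",Rm[:,2].round(4),"yaw",np.degrees(np.arctan2(-Rm[1,0],-Rm[0,0])).round(2),"shift",(Rm.T@(t-s["position"])).round(1))
E
python3 go.py 474.6 -172.1 145
```

```text
[ 564.47 -146.4   276.85] tool z [ 0.0206 -0.0037 -0.9998] yaw 14.42 shift [ 95.9  -1.4 130.1]
```

Call:
{"api": "jog_arm", "payload": {"increments": [[0.025,0,0.01,0],[0.06,-0.001,0.03,0],[0.0959,-0.0014,0.05,0],[0.0959,-0.0014,0.08,0],[0.0959,-0.0014,0.11,0],[0.0959,-0.0014,0.13,0],[0.0959,-0.0014,0.13,0]], "hand": -1}}

```text
clock: 26.62
position: [472.0, -172.2, 143.2]
ee_rot: [-0.125, 0.992, -0.003, 0.007]
contact_force: [0.0, -0.1, 0.6]
gripper_width: 0.1
```

```bash
python3 look.py 23 wrist; python3 go.py 474.6 -172.1 132
```

```text
26.68 [ 473.3  -172.38  144.53] [-0.1253  0.9921 -0.003   0.0087] [-0.64 -0.35  0.71] 0.1 [-0.02  0.28 -0.44  0.   -0.83 -1.3 ]
[ 473.3  -172.38  144.53] tool z [ 0.018  -0.0038 -0.9998] yaw 14.4 shift [-1.1  0.  12.6]
```

View pics/wrist23.png

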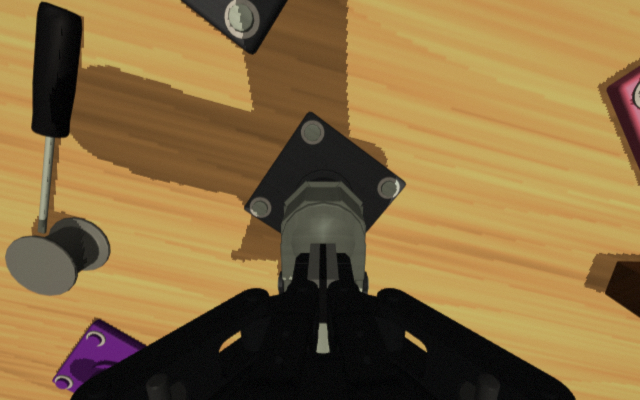

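Call:
{"api": "jog_arm", "payload": {"increments": [[-0.0005,0,0.005,0],[-0.001,0,0.01,0],[-0.001,0,0.0135,0],[-0.001,0,0.0135,0]]}}

```text
clock: 27.18
position: [474.4, -172.1, 130.8]
ee_rot: [-0.125, 0.992, -0.003, 0.008]
contact_force: [-0.6, -0.1, 0.1]
gripper_width: 0.0
```

Call:
{"api": "jog_arm", "payload": {"increments": [[0,0,0.002,0],[0,0,0.004,0],[0,0,0.004,0]]}}

```text
clock: 27.55
position: [474.5, -172.2, 126.9]
ee_rot: [-0.125, 0.992, -0.003, 0.008]
contact_force: [-0.9, -0.1, 1.7]
gripper_width: 0.1
```

Call:
{"api": "jog_arm", "payload": {"increments": [[0,0,0.002,0],[0,0,0.003,0],[0,0,0.003,0]]}}

```text
clock: 27.92
position: [474.4, -172.3, 124.8]
ee_rot: [-0.126, 0.992, -0.003, 0.008]
contact_force: [-4.2, 1.1, 6.5]
gripper_width: 0.0
```

Call:
{"api": "jog_arm", "payload": {"increments": [[0,0,0.002,0],[0,0,0.004,0],[0,0,0.005,0],[0,0,0.005,0]]}}

```text
clock: 28.42
position: [474.2, -172.5, 121.8]
ee_rot: [-0.126, 0.992, -0.004, 0.008]
contact_force: [-5.2, 2.5, 14.9]
gripper_width: -0.1
```

Call:
{"api": "jog_arm", "payload": {"increments": [[0,0,0.002,0],[0,0,0.004,0],[0,0,0.004,0],[0,0,0.004,0]]}}

```text
clock: 28.92
position: [474.0, -172.6, 120.3]
ee_rot: [-0.127, 0.992, -0.004, 0.008]
contact_force: [-5.9, 3.9, 19.3]
gripper_width: 0.1
```

Call:
{"api": "jog_arm", "payload": {"increments": [[0,0,-0.01,0],[0,0,-0.03,0],[0,0,-0.06,0],[0,0,-0.09,0],[0,0,-0.11,0],[-0.02,0,-0.11,0],[-0.045,0,-0.11,0],[-0.06,0,-0.11,0],[-0.06,0,-0.11,0]]}}

```text
clock: 30.05
position: [530.9, -156.4, 229.7]
ee_rot: [-0.127, 0.992, -0.004, 0.007]
contact_force: [0.2, -0.3, -0.1]
gripper_width: -0.1
```

```bash
python3 - <<'E'
from h import *
import pickle
W=cam("wrist",pickle.load(open("pics/w22.pkl","rb")))
print("bar",onz(W,(321.3,201),177.5),"foot",onz(W,(322,251.3),7))
E
python3 look.py 24 wrist; python3 go.py 564.8 -149.3 210
```

```text
bar [ 562.59963674 -148.94156928  177.5       ] foot [ 698.68750529 -115.30509412    7.        ]
30.1 [ 530.11 -156.58  229.97] [-0.1266  0.9919 -0.0037  0.0069] [-0.28 -0.73 -1.1 ] -0.2 [ 0.01  0.27 -0.21  0.01 -1.07 -1.33]
[ 530.11 -156.58  229.97] tool z [ 0.0147 -0.0055 -0.9999] yaw 14.55 shift [-35.1  -1.5  20.4]
```

View pics/wrist24.png

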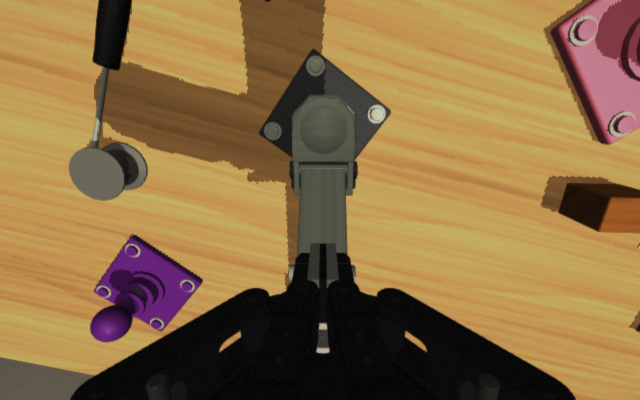

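Call:
{"api": "jog_arm", "payload": {"increments": [[-0.012,-0.0005,0.0,0],[-0.025,-0.001,0.01,0],[-0.035,-0.0015,0.02,0],[-0.035,-0.0015,0.0255,0],[-0.035,-0.0015,0.0255,0]]}}

```text
clock: 30.72
position: [564.2, -149.4, 203.9]
ee_rot: [-0.127, 0.992, -0.004, 0.006]
contact_force: [1.1, -1.1, 0.1]
gripper_width: 0.2
```

```bash
python3 go.py 564.8 -149.3 200; python3 look.py 25 side wrist; python3 -c "
from h import *
a=cv2.imread('pics/side25.png');crop(a,200,90,180,130,'pics/c32.png',4.4)"
```

```text
[ 564.2  -149.36  203.94] tool z [ 0.0126 -0.0055 -0.9999] yaw 14.55 shift [-0.6 -0.1  3.9]
30.82 [ 564.58 -149.51  205.06] [-0.1266  0.9919 -0.0037  0.007 ] [ 0.18 -0.43 -0.41] 0.1 [ 0.02  0.34 -0.17  0.01 -1.04 -1.34]
```

View pics/c32.png

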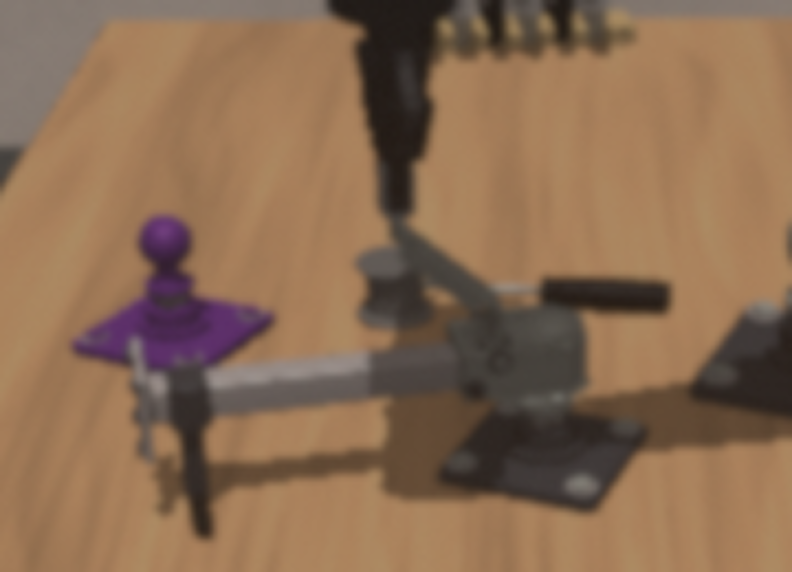

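View pics/wrist25.png

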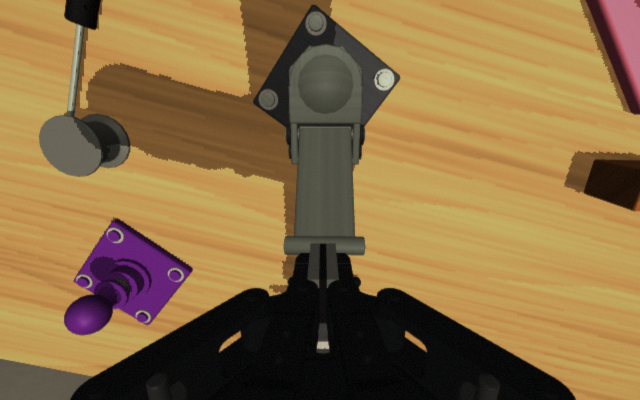

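Call:
{"api": "jog_arm", "payload": {"increments": [[0.0,0,0.005,0],[-0.004,0,0.0085,0],[-0.0095,0,0.0133,0],[-0.0135,0,0.017,0],[-0.017,0,0.0204,0],[-0.0205,0,0.0243,0],[-0.024,0,0.0283,0],[-0.027,0,0.0325,0],[-0.03,0,0.0368,0],[-0.03,0,0.0368,0]]}}

```text
clock: 32.08
position: [593.6, -142.2, 167.7]
ee_rot: [-0.127, 0.992, -0.004, 0.006]
contact_force: [0.6, -0.1, 1.7]
gripper_width: 0.1
```

```bash
python3 look.py 26 side wrist; python3 -c "
from h import *
a=cv2.imread('pics/side26.png');crop(a,200,90,180,130,'pics/c33.png',4.4)"
```

```text
32.17 [ 593.03 -142.32  167.73] [-0.1264  0.992  -0.0035  0.0054] [1.   0.49 1.59] 0.2 [ 0.03  0.42 -0.15  0.01 -0.99 -1.35]
```

View pics/c33.png

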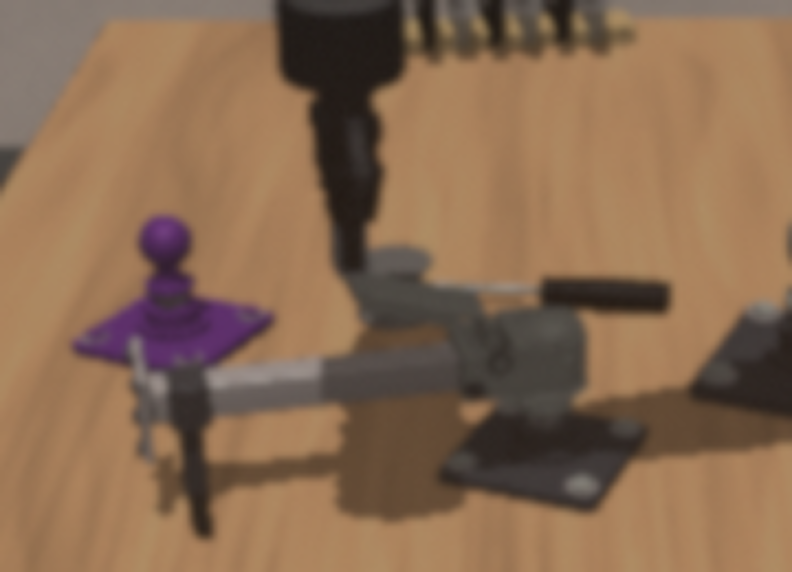

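View pics/wrist26.png

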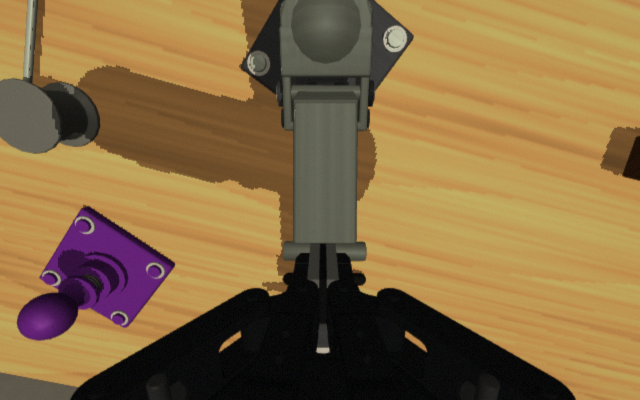

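Call:
{"api": "jog_arm", "payload": {"increments": [[-0.0027,0,0.0045,0],[-0.005,0,0.009,0],[-0.007,0,0.0135,0],[-0.009,0,0.018,0],[-0.0105,0,0.0225,0],[-0.012,0,0.027,0],[-0.012,0,0.028,0],[-0.012,0,0.028,0]]}}

```text
clock: 33.17
position: [604.8, -139.5, 140.2]
ee_rot: [-0.126, 0.992, -0.004, 0.005]
contact_force: [0.4, 0.4, 5.2]
gripper_width: 0.0
```

Call:
{"api": "jog_arm", "payload": {"increments": [[0,0,0.001,0],[0,0,0.002,0],[0,0,0.003,0],[0,0,0.003,0]]}}

```text
clock: 33.67
position: [604.8, -139.7, 139.6]
ee_rot: [-0.127, 0.992, -0.004, 0.006]
contact_force: [-2.8, 2.1, 13.5]
gripper_width: 0.1
```

```bash
python3 look.py 27 side; python3 -c "
from h import *
a=cv2.imread('pics/side27.png');crop(a,200,90,180,130,'pics/c34.png',4.4)"
```

```text
33.73 [ 604.84 -139.67  139.64] [-0.1268  0.9919 -0.004   0.0056] [-2.58  2.98 12.87] -0.2 [ 0.04  0.46 -0.16  0.01 -0.93 -1.36]
```

View pics/c34.png

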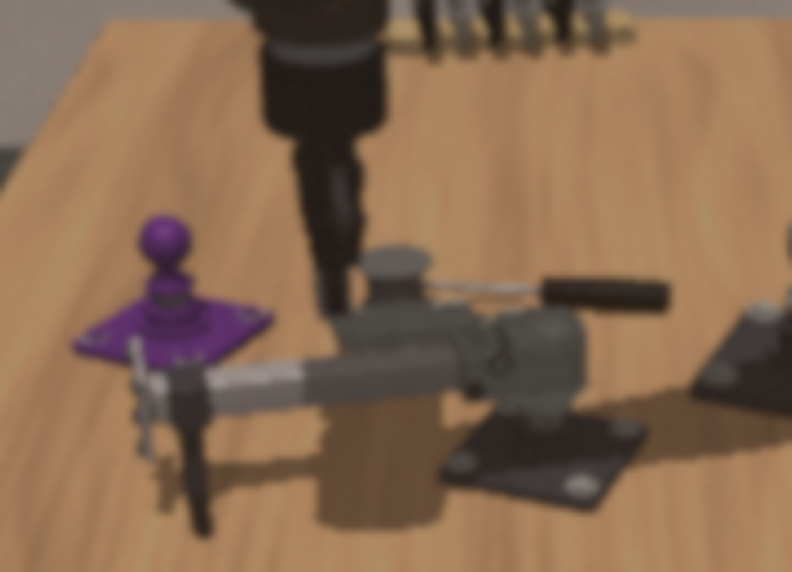

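Call:
{"api": "jog_arm", "payload": {"increments": [[0,0,-0.005,0],[0,0,-0.03,0],[0,0,-0.06,0],[0,0,-0.1,0],[-0.01,0,-0.13,0],[-0.02,0,-0.14,0],[-0.02,0,-0.14,0]]}}

```text
clock: 34.6
position: [622.3, -133.6, 279.2]
ee_rot: [-0.127, 0.992, -0.004, 0.005]
contact_force: [-0.0, -0.4, -0.3]
gripper_width: -0.0
```

```bash
python3 look.py 28 side wrist scene; python3 -c "
from h import *
a=cv2.imread('pics/side28.png');crop(a,200,110,180,110,'pics/c35.png',4.4)
a=cv2.imread('pics/scene28.png');crop(a,220,150,200,140,'pics/c36.png',4)"
```

```text
34.75 [ 621.38 -133.75  278.08] [-0.1267  0.9919 -0.0036  0.0037] [-0.67 -0.44  0.12] -0.3 [ 0.05  0.38  0.07  0.01 -1.26 -1.36]
```

View pics/c35.png

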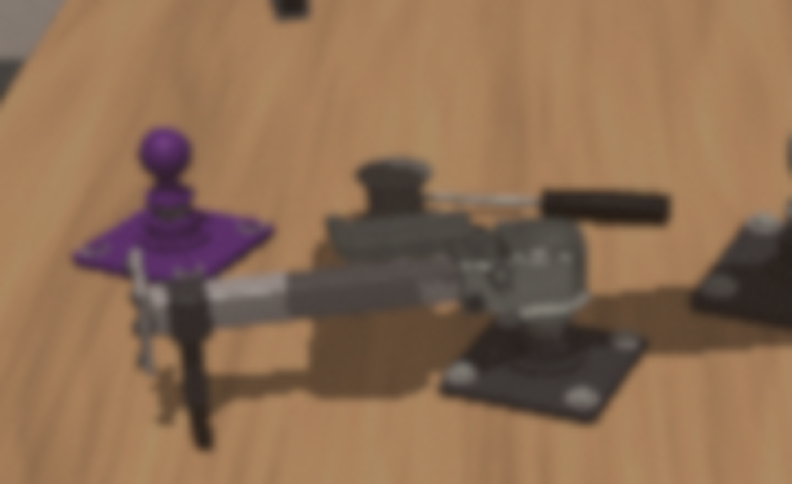

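View pics/c36.png

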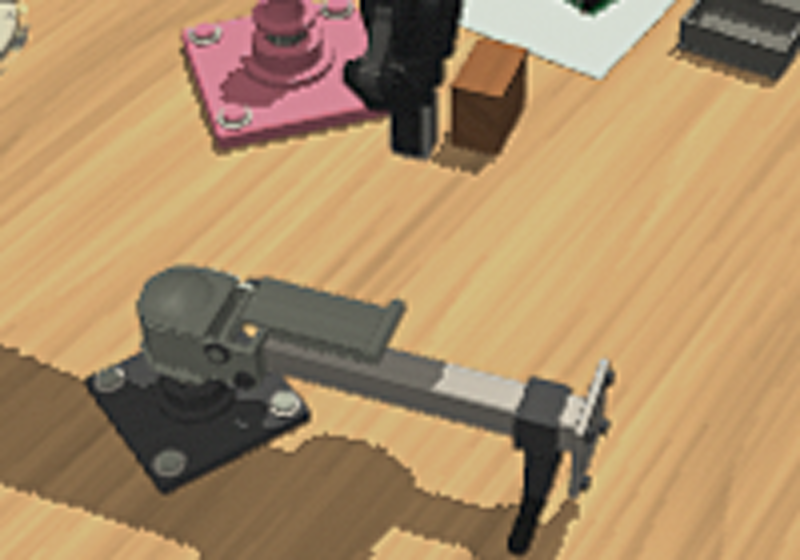

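View pics/wrist28.png

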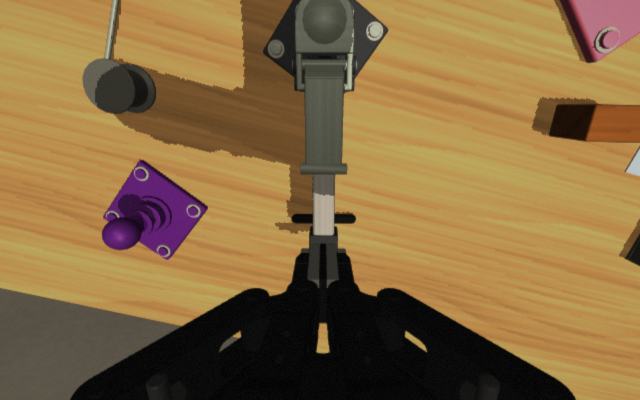

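The images show the handle parallel to the drawbar, the head seated on the ball and the foot on the bench. I'm handing the job in.

```bash
python3 -c "
from bench import *
print(job_done())"
```

```text
the job is handed in; nothing more can be done
None
```

The coupler is on the smaller black gauge's ball, pushed home with the handle still up, and then locked with the handle pressed flat. I handed it in at about 34.8 s of the 72 s allowed, with the gripper clear.

**Last checks**
- **Home on the ball:** I pressed the dome with the fingers shut, up to about 19 N. The dome's height followed the gauge's spring rate and agreed with a fully home coupler to about 0.5 mm. I estimate the column sank at most about 8 mm, against the 12 mm stop.
- **Handle flat:** it met a hard stop at 13 N, and the cross bar's height agreed with fully shut to within about 0.3 mm.
- **Final pictures:** they show the handle parallel to the drawbar, the drawbar level and the foot on the bench. The board, spool, driver and tray look untouched.

**What did not go smoothly**
- **Raising the handle:** my first pinch on the bar was too tight. It lifted the head about 20 mm off the block and slid the coupler a couple of centimetres. I loosened the grip, finished raising the handle to its stop and set the coupler back on the block before lifting it.
- **Sideways force and tilt:** sideways force reached about 8.5 N while I pushed the coupler down on the ball. The tool also tilted by about 1 degree.
- **Gripped height reading:** while I was gripping the head, its measured height disagreed with the home height by 1 to 1.5 mm. The dome press afterwards settled that.

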